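# Pack the repair tote and push it up its stand until it drops behind the lip

### The job

Pack the slim wooden repair tote while it stands flat on the bench, in order of use from its front: the glue bottle upright in the front pocket, the filler jar upright in the middle pocket, the stain tin upright in the heel pocket. Then slide the packed tote, without lifting it, up the ramp of the tilt stand until its heel drops behind the lip and it rests on the tilted bed with everything still in its pocket. Leave the other things on the bench where they are.

Things in the scene. Friction and masses are not known exactly. Their poses are not given: they have to be found in the camera images.
- stand: Fixed plywood tilt stand, 255 x 106 mm. Origin: middle of the ramp's foot on the bench; +x points up the ramp (roughly world +y), z up. Along +x: ramp 67 mm long rising at 15 degrees from z = 0 to the lip; a step 11 mm down, square to the slope; a bed 183 mm long, also at 15 degrees; a backstop 24 mm higher than the ramp's plane.
- lip (a point): Middle of the lip, the ramp's steel-nosed top edge: (65, 0, 17) mm in the stand's frame, axes as the stand's. Side cheeks, 82 mm apart inside and 12 mm thick, rise 16 mm above the ramp's plane along ramp and bed; two guides 26 mm high flare from the cheeks at stand x = 12 mm to about 120 mm apart at x = -25 mm.
- tote: Loose open wooden tote, 174 (x) x 74 (y) mm, walls 5 mm thick and 32 mm high, the heel board (-x wall) 52 mm, two inner dividers 30 mm high; 0.26 kg empty. Origin: centre of its underside. +x is its front: it goes up the ramp first and starts 5 to 30 mm before the ramp's foot, roughly square to it. Friction about 0.6. Play on the stand: 4 mm each side, 9 mm lengthwise.
- tote_heel (a point): Middle of the lower edge of the tote's heel board: (-87, 0, 0) mm in the tote's frame. With the tote seated it lies 3 to 12 mm beyond the lip along the stand's x and 8 to 11 mm below it. Until the tote's middle passes the lip its heel slides on the bench; then the front tips down on to the bed and the heel rises to the lip.
- pocket_glue (a point): Centre of the floor of the front pocket, 43 (x) x 64 (y) mm, for the glue bottle: (60.5, 0, 5) mm in the tote's frame; axes as the tote's.
- pocket_filler (a point): Centre of the floor of the middle pocket, 47 (x) x 64 (y) mm, for the filler jar: (10.5, 0, 5) mm in the tote's frame.
- pocket_tin (a point): Centre of the floor of the heel pocket, 64 x 64 mm, for the stain tin: (-50, 0, 5) mm in the tote's frame.
- stain_tin: Dark brown closed cylindrical tin, 56 mm in diameter, 63 mm high, about 0.16 kg, standing upright. Origin: centre of its underside; z up.
- glue_bottle: Plain white bottle with a black cap, body 36 mm in diameter, 78 mm high with its cap, 0.08 kg, standing upright; the full-width body ends about 48 mm up. Origin: centre of its underside; z up.
- filler_jar: Low white jar with a flat steel lid (the top 14 mm), lid 41 mm and body 39 mm in diameter, 50 mm high, 0.10 kg, standing upright. Origin: centre of its underside; z up.
- wax_tin: Bystander: flat yellow tin, 72 mm in diameter, 41 mm high. Origin: centre of its underside.
- chisel_26: Bystander: carving chisel 217 mm long and 25 mm high lying on the bench on the robot's side of the tote. Origin: under its middle.
- wood_wedge: Bystander: pine wedge 36 x 90 x 22 mm lying on the bench. Origin: under its middle.
- drawing_slope: Fixed wooden drawing board beside the stand (an obstacle), 221 (x) x 340 (y) mm; its -y edge is raised to 84 mm above the bench, its +y edge to about 20 mm; its edge nearest the robot lies 110 mm from the origin. Keep the gripper's body above it or clear of it. Origin: on the bench under its middle.
- brush_tin: Fixed tin of brushes some way behind the tote's heel (an obstacle): 68 mm in diameter, 105 mm high without the brushes. Origin: centre of its underside.
Things that resemble listed ones, but are neither listed nor needed, are in the scene too. Leave any green look-alike of the glue_bottle alone.

How it is judged:
By the outcome, as a careful person would: the job done as asked, in the order asked, and still so for the second after the job is handed in, with the robot touching nothing.
It also fails if it takes over 72 s, if anything falls off the work surface, if the arm or the gripper's body presses on something with over 40 N, if the wrist force passes 120 N, or if a joint passes its speed limit or range.

### The arm

A 6-joint arm with a two-finger parallel gripper is mounted at the origin on the work surface; the furniture and walls round the work are solid. World frame = base frame: x ahead of the robot, y to its left, z up, the work surface at z = 0. Lengths are in mm, angles in degrees, forces in N, time in s.
With the tool pointing down it reaches from about 350 to 850 mm from the base axis. Payload 8.1 kg.
Tool frame: the origin (TCP) lies midway between the tips of the shut fingers; the grasp point (between the pads) lies 19 mm behind it (r.pinch_z is the distance from the TCP to the grasp point, in mm); z points along the fingers, y is the line along which they close (so a half turn about z gives the same grasp; the last joint's range is limited). The gripper opens to 85 mm and grips with 20 to 120 N. Pads are 22 mm wide; open, the fingers measure 114 mm over their backs; the gripper's body (76 mm by 85 mm) begins 54 mm behind the grasp point. The pads swing forward as they close: fully open they stand 13 mm farther back than shut.
Start: joints at [59.507, 7.471, 85.268, -0, 87.261, -4.893], TCP at [259.229, 541.115, 207.592] pointing down, gripper open.
Joint ranges: [-169.43, 169.43], [-51.17, 129.36], [1.28, 143.12], [-76.62, 256.62], [0, 156.53], [-152.29, 152.29]. Speed limits (degrees/s): [136.94, 136.94, 159.86, 180, 180, 180].

### API

Orientations are given as [roll, pitch, yaw] about the fixed x, y, z axes, in that order (R = Rz(yaw) Ry(pitch) Rx(roll)).
In Python, from bench import sensors, optics, job, r gives the robot as it stands.
- The arm moves only by the tool play_rows, never from a script. Its argument "motion" is a list that holds one entry, the list of rows, each a list of 6 numbers: the shift along the tool's x, y, z in cm, then the turn, a rotation vector about the tool's x, y, z in degrees. In form: [[[x, y, z, ax, ay, az], ...]]. A call has 1 to 5 rows; each row is the pose to reach, as a shift and turn from the pose commanded when the call began, along the tool's axes at that moment; what a row does not reach only later rows make up. A row lasts 1/10 s, in which the tool goes at most 50 mm and 8.59 degrees, less where a joint would pass 70% of its speed; a pose out of reach is approached as far as the arm can. A call with a gripper value outside its range is refused whole. "jaw" is the opening, from 0 (shut) to 1 (fully open), set as the call begins (left out, the last holds). The fingers move at their own pace and stop on an object; "squeeze" is the grip in N (left out, the last holds). Time passes only in rows, so rows that repeat a pose let the fingers close. It gives the time, the measured TCP pose, the force, the opening and the grip force at its end, in the units of the state.
- sensors.sense(): the state, without advancing time (a new reading comes with each control period).
- optics.snapshot(name): name is "scene" or "top"; returns a dict with "pixels" (384x512x3 uint8, red, green, blue), "mtx" (3x3 intrinsics, pixels), "R" (3x3) and "t" (3): a world point X has camera coordinates R X + t. Camera axes: x right, y down, z forward; pixel columns grow to the right and rows downward; lengths in mm; the calibration is good to about 2 mm. A picture is of the moment at which its call begins. There is no depth.
- job.hand_in(): hands the job in; it is judged then, once.
The state is a dict: "time": time; "joint_pos": joint angles; "qd": joint speeds; "joint_efforts": joint torques, N m; "tool_pos": TCP position; "tcp_rot": TCP orientation; "ft_force": force on the tool from outside, world axes, zero at the start; "wrist_torque": the same for the moment, N m; "finger_gap": finger opening in mm; "grip_force": force on a finger pad.
Only numpy, scipy, OpenCV 4.12 (cv2) and the standard library are available. Lean on these libraries where they do the work, as an engineer would, in place of code of your own. Each camera call takes 0.05 s, during which the arm holds its last target. There are 200 camera calls.

## Working session

There is one attempt and no reset: what is moved stays moved. The work goes in short steps, Python scripts to look and compute and a tool call to move; the robot and the scene stay as the last step left them, time stands still between calls to the robot, and variables do not carry over. Pictures are saved under pics/ and viewed, at most 10 in all, crops included, and the job is handed in when it is done.

Besides the shell and the picture viewer there is one more tool, called after "Call:" by a JSON object that holds its "name" and its "arguments". play_rows: Moves the arm, as the interface text tells. Its arguments: {"type":"object","properties":{"motion":{"type":"array","items":{"type":"array","items":{"type":"array","items":{"type":"number"}}}},"jaw":{"type":"number"},"squeeze":{"type":"number"}},"required":["motion"]}

```bash
ls; mkdir -p pics; python3 - <<'E'
from bench import sensors, optics, r
import cv2,json,numpy as np
s=sensors.sense(); print({k:np.round(v,2).tolist() for k,v in s.items()}, r.pinch_z)
for n in("scene","top"):
    d=optics.snapshot(n); cv2.imwrite(f"pics/{n}0.png",cv2.resize(d["pixels"][:,:,::-1],(800,600),interpolation=cv2.INTER_CUBIC))
    np.savez(f"{n}.npz",**d); print(n,d["mtx"],d["R"],d["t"])
E
```

```text
pics
{'time': 0.0, 'joint_pos': [59.51, 7.52, 85.33, -0.0, 87.26, -4.89], 'qd': [0.0, -0.08, 0.02, -0.01, -0.01, 0.08], 'joint_efforts': [-0.0, -56.94, -50.05, -0.0, 0.01, -0.0], 'tool_pos': [258.92, 540.59, 206.53], 'tcp_rot': [-179.89, -0.01, 154.4], 'ft_force': [0.75, 0.52, 0.76], 'wrist_torque': [0.0, 0.02, -0.01], 'grip_force': 0.0, 'finger_gap': 85.38} 18.700000000000003
scene [[457.21379593   0.         265.60671789]
 [  0.         457.21379593 194.93253665]
 [  0.           0.           1.        ]] [[-0.59239327 -0.80530303  0.02360601]
 [-0.43048299  0.29163093 -0.85418721]
 [ 0.68099531 -0.51617674 -0.51942946]] [228.51200199 247.63529697 954.36804743]
top [[407.06697447   0.         250.00144643]
 [  0.         407.06697447 188.6380865 ]
 [  0.           0.           1.        ]] [[-0.01805287 -0.99983539  0.00181099]
 [-0.9883189   0.01757073 -0.15138372]
 [ 0.15132698 -0.00452275 -0.98847341]] [ -36.30867211  424.81963653 1246.02583451]
```

View pics/top0.png

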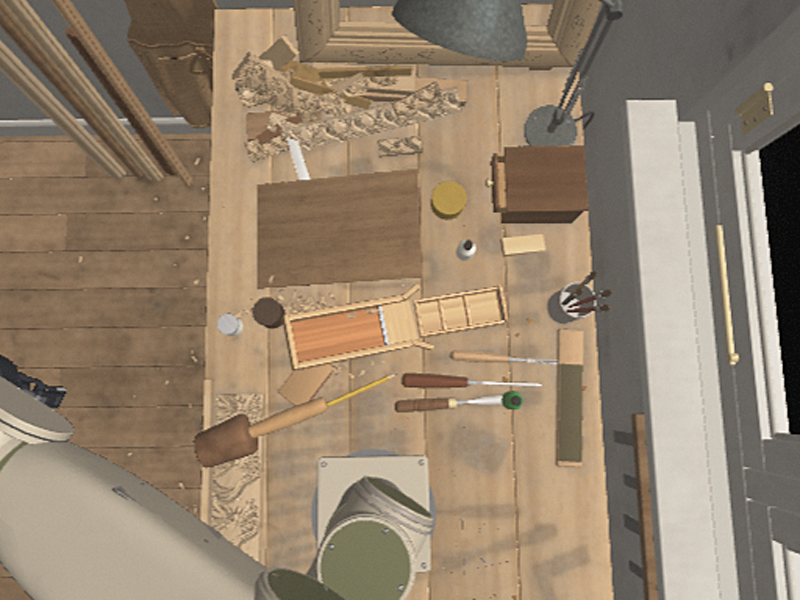

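View pics/scene0.png

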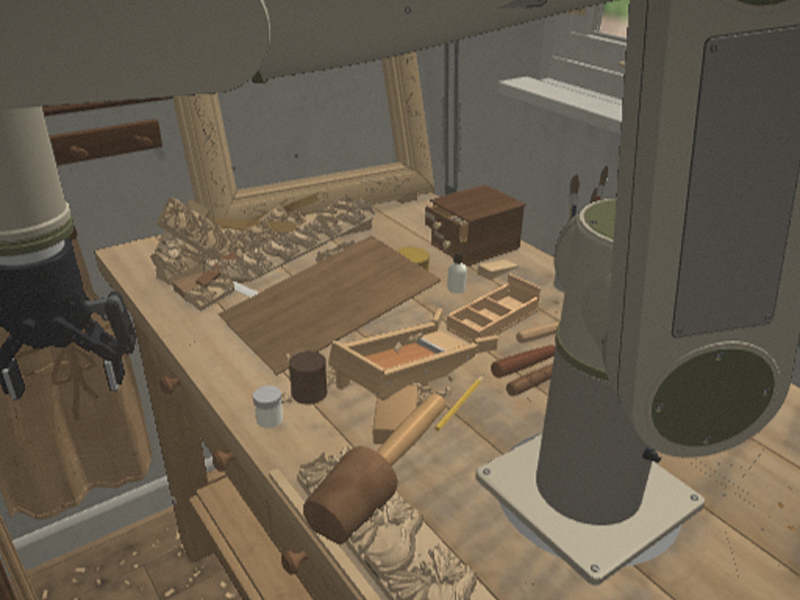

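The top view (800 px wide) shows the tin at (268,312), jar (230,324), bottle (467,248), tote at about (415-507, 288-335) and the stand at (285-430, 285-367). The scene view confirms the tin at (308,377), jar (267,405) and bottle (457,275). I'll zoom in to measure them.

```bash
cat > h.py <<'E'
import numpy as np,cv2
def load(n): return dict(np.load(f"{n}.npz"))
def proj(d,X): 
    c=np.atleast_2d(X)@d["R"].T+d["t"]; p=c@d["mtx"].T; return p[:,:2]/p[:,2:]
def unproj(d,u,v,z):
    ray=d["R"].T@np.linalg.solve(d["mtx"],[u,v,1.]); C=-d["R"].T@d["t"]
    return C+ray*(z-C[2])/ray[2]
def crop(d,f,u0,v0,w,h,s):
    cv2.imwrite(f,cv2.resize(d["pixels"][v0:v0+h,u0:u0+w,::-1],None,fx=s,fy=s,interpolation=cv2.INTER_CUBIC))
E
python3 - <<'E'
from h import *
crop(load("top"),"pics/t1.png",135,145,200,100,4)
crop(load("scene"),"pics/s1.png",155,155,200,125,4)
E
```

```text
(no output)
```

View pics/t1.png

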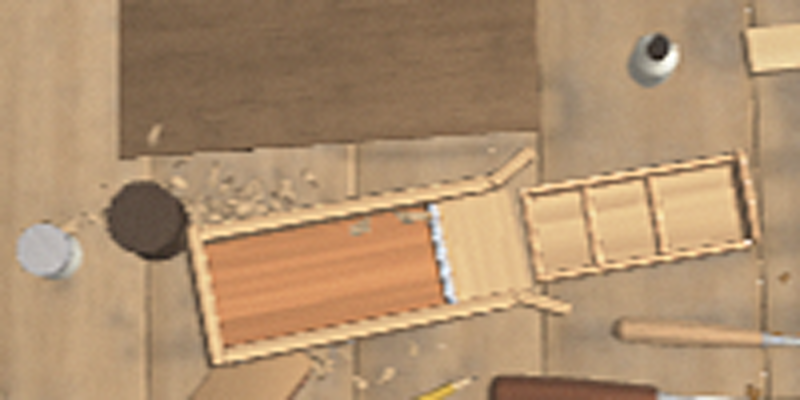

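View pics/s1.png

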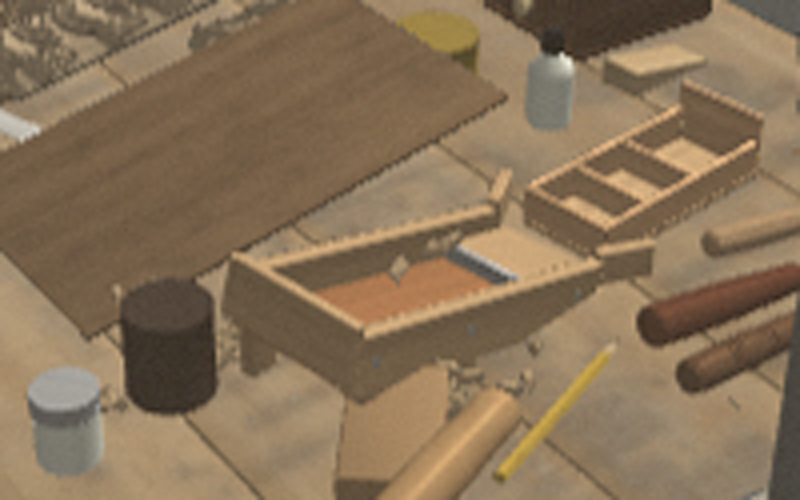

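Crop readings: top crop has the tote's front top corners at (524,192)/(540,280), heel top at (742,150)/(756,243), lip at (433,203)/(452,300), the bottle cap at (657,43), jar lid at (48,249) and tin top at (146,217). The scene crop has the cap at (551,38), lid at (65,385) and tin top at (167,305).

```bash
cat > fit.py <<'E'
from h import *
from scipy.optimize import least_squares
T,S=load("top"),load("scene")
tp=lambda p:(np.array(p)+.5)/4-.5+[135,145]
sp=lambda p:(np.array(p)+.5)/4-.5+[155,155]
def pose(X,p): c,s=np.cos(p[2]),np.sin(p[2]); X=np.atleast_2d(X).astype(float); return np.c_[X[:,:2]@np.array([[c,s],[-s,c]])+p[:2],X[:,2]]
def fit(obs,p0):
    f=lambda p:np.concatenate([(proj(T if k=='t' else S,pose(X,p))[0]-(tp(q) if k=='t' else sp(q))) for k,X,q in obs])
    r=least_squares(f,p0); print(np.round(r.x[:2],1),np.degrees(r.x[2]).round(1),"res",np.round(r.fun.reshape(-1,2),1).tolist()); return r.x
obj={}
for n,h,a,b in(("tin",63,(146,217),(167,305)),("jar",50,(48,249),(65,385)),("bottle",78,(657,43),(551,38))):
    f=lambda p:np.concatenate([proj(T,[p[0],p[1],h])[0]-tp(a),proj(S,[p[0],p[1],h])[0]-sp(b)])
    r=least_squares(f,[500,0]); obj[n]=r.x; print(n,r.x.round(1),"res",r.fun.round(1))
tote=fit([('t',(87,-37,32),(540,280)),('t',(87,37,32),(524,192)),('t',(-87,37,52),(742,150)),('t',(-87,-37,52),(756,243)),('s',(87,37,32),(528,190)),('s',(-87,37,52),(683,80)),('s',(-87,-37,52),(763,118))],[450,-100,1.5])
stand=fit([('t',(65,41,17),(433,203)),('t',(65,-41,17),(452,302)),('t',(247,53,87),(188,228)),('t',(247,-53,87),(213,364)),('s',(247,53,87),(233,255)),('s',(247,-53,87),(363,335))],[450,0,1.5])
for d,n,fn in((T,"fit_t",tp),(S,"fit_s",sp)):
    o=135 if d is T else 155; v0=145 if d is T else 155
    im=cv2.resize(d["pixels"][v0:v0+(100 if d is T else 125),o:o+200,::-1],None,fx=4,fy=4,interpolation=cv2.INTER_CUBIC)
    to=lambda X:((proj(d,X)-[o,v0]+.5)*4-.5)
    def pl(X,c): cv2.polylines(im,[np.round(to(X)).astype(int)],True,c,1)
    for z,c in((32,(0,0,255)),(0,(0,255,0))): pl(pose([(87,37,z),(87,-37,z),(-87,-37,z),(-87,37,z)],tote),c)
    pl(pose([(65,41,17),(65,-41,17),(0,-41,0),(0,41,0)],stand),(255,0,0))
    for s in(1,-1): pl(pose([(12,s*41,19),(61,s*41,32.5),(230,s*41,78),(230,s*53,78),(12,s*53,19)],stand),(255,0,255))
    a=np.linspace(0,6.28,40)
    for k,rr,h in(("tin",28,63),("jar",20.5,50),("bottle",18,48)):
        for z in(0,h): pl(np.c_[obj[k][0]+rr*np.cos(a),obj[k][1]+rr*np.sin(a),a*0+z],(255,255,0))
    cv2.imwrite(f"pics/{n}.png",im)
E
python3 fit.py; python3 -c "
import cv2,numpy as np
a=cv2.imread('pics/fit_t.png')[:400];b=cv2.imread('pics/fit_s.png');cv2.imwrite('pics/fit.png',cv2.resize(np.vstack([a,b]),(533,600),interpolation=cv2.INTER_AREA))"
```

```text
tin [391.7 200.1] res [-0.9  0.1  0.5 -0.7]
jar [370.9 277.7] res [-0.9 -0.2  0.6 -0.3]
bottle [ 515.7 -193.4] res [-0.6  0.6  0.2 -1.8]
[ 400.6 -175.9] 86.4 res [[-4.7, -32.2], [-1.6, 13.2], [0.7, 25.5], [-2.3, -21.5], [8.8, 6.2], [19.8, 10.9], [-16.7, -9.4]]
[337.7 -97.6] 88.0 res [[3.8, 33.6], [-0.5, -17.2], [3.3, 29.1], [-1.5, -40.4], [24.0, 17.0], [-31.3, -25.0]]
```

View pics/fit.png

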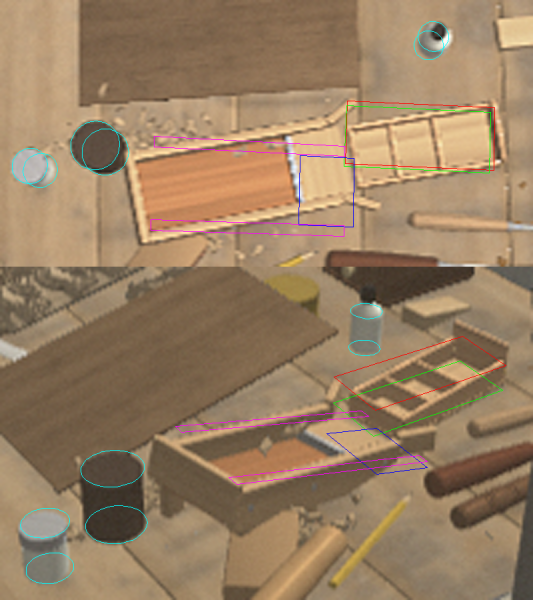

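The overlay matches the cylinders well, but I had the left/right signs reversed for the tote and stand (their +y points to the robot). I'll fix that.

```bash
sed -i "/^tote=/,/^stand=/{s/,-37,/,@37,/g;s/,37,/,-37,/g;s/,@37,/,37,/g;s/,-41,/,@41,/g;s/,41,/,-41,/g;s/,@41,/,41,/g;s/,-53,/,@53,/g;s/,53,/,-53,/g;s/,@53,/,53,/g}" fit.py
python3 fit.py; python3 -c "
import cv2,numpy as np
a=cv2.imread('pics/fit_t.png')[:400];b=cv2.imread('pics/fit_s.png');cv2.imwrite('pics/fit2.png',cv2.resize(np.vstack([a,b]),(533,600),interpolation=cv2.INTER_AREA))"
```

```text
tin [391.7 200.1] res [-0.9  0.1  0.5 -0.7]
jar [370.9 277.7] res [-0.9 -0.2  0.6 -0.3]
bottle [ 515.7 -193.4] res [-0.6  0.6  0.2 -1.8]
[ 388.5 -180.5] 99.1 res [[-1.0, 1.0], [-1.3, -0.2], [-0.3, -0.4], [1.0, -0.2], [-0.4, -0.9], [0.6, -0.4], [0.9, -0.9]]
[378.1 -91. ] 101.5 res [[-0.6, -0.0], [0.3, 0.5], [-0.1, -0.2], [0.6, 0.6], [0.0, 0.4], [-0.5, -1.0]]
```

View pics/fit2.png

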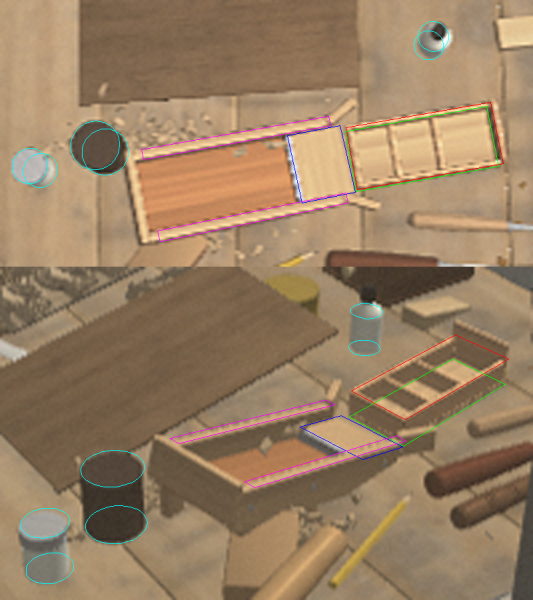

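The overlay now fits: tote centre (388.5,-180.5) at yaw 99.1, stand foot (378,-91) at yaw 101.5. The pockets only leave 3 mm, so I'll refine the cylinders by silhouette and check the tote at higher zoom.

```bash
cat > sil.py <<'E'
from h import *
from scipy.optimize import least_squares
T,S=load("top"),load("scene")
prof={"tin":[(28,0),(28,63)],"jar":[(19.5,0),(19.5,36),(20.5,36),(20.5,50)],"bottle":[(18,0),(18,48),(8,62),(8,78)]}
init={"tin":(391.7,200.1),"jar":(370.9,277.7),"bottle":(515.7,-193.4)}
a=np.linspace(0,6.28,48,endpoint=False)
def mask(d,n,p,sc=8):
    m=np.zeros((384*sc//1,512*sc),np.uint8)
    P=prof[n]
    for (r0,z0),(r1,z1) in zip(P,P[1:]):
        X=np.vstack([np.c_[p[0]+r*np.cos(a),p[1]+r*np.sin(a),a*0+z] for r,z in((r0,z0),(r1,z1))])
        h=cv2.convexHull(((proj(d,X)+.5)*sc).astype(np.float32)).astype(np.int32); cv2.fillConvexPoly(m,h,255)
    return cv2.resize(m,(512,384),interpolation=cv2.INTER_AREA)/255.
for n in prof:
    for nm,d in(("top",T),("scene",S)):
        g=cv2.cvtColor(d["pixels"],cv2.COLOR_RGB2LAB).astype(float)
        # best shift by maximising in/out colour separation (ratio of means variance)
        def cost(p):
            m=mask(d,n,p); ring=cv2.dilate((m>0).astype(np.uint8),np.ones((9,9)))*1.; w=ring>0
            tot=0
            A=np.c_[m[w],1-m[w]]
            if n!="tin":  # split top/bottom parts loosely
                A=np.c_[m[w],1-m[w]]
            x,res,_,_=np.linalg.lstsq(A,g[w],rcond=None); e=np.abs(g[w]-A@x); return e.sum()/w.sum()
        c=[(cost((init[n][0]+i,init[n][1]+j)),i,j) for i in range(-6,7) for j in range(-6,7)]
        b=sorted(c)[:5]; print(n,nm,[(init[n][0]+i,init[n][1]+j,round(v,2)) for v,i,j in b])
E
python3 sil.py
python3 - <<'E'
import re
src=open('fit.py').read().split("for d,n,fn")[0]
exec(src)
s=9;o,v0=262,178
im=cv2.resize(T["pixels"][v0:v0+36,o:o+66,::-1],None,fx=s,fy=s,interpolation=cv2.INTER_CUBIC)
to=lambda X:((proj(T,X)-[o,v0]+.5)*s-.5)
pl=lambda X,c:cv2.polylines(im,[np.round(to(pose(X,tote))).astype(int)],True,c,1)
R=lambda a,b,z:[(a,32,z),(b,32,z),(b,-32,z),(a,-32,z)]
pl(R(39,82,30),(0,0,255));pl(R(-13,34,30),(0,0,255));pl(R(-82,-18,30),(0,0,255))
pl([(87,37,32),(87,-37,32),(-87,-37,32),(-87,37,32)],(0,255,0))
pl([(-82,37,52),(-82,-37,52),(-87,-37,52),(-87,37,52)],(255,0,0))
cv2.imwrite("pics/tz.png",im)
E
```

```text
tin top [(392.7, 201.1, np.float64(13.41)), (391.7, 201.1, np.float64(13.74)), (391.7, 200.1, np.float64(13.87)), (392.7, 202.1, np.float64(13.9)), (392.7, 200.1, np.float64(13.98))]
tin scene [(393.7, 201.1, np.float64(18.3)), (391.7, 202.1, np.float64(18.46)), (392.7, 202.1, np.float64(18.47)), (392.7, 201.1, np.float64(18.5)), (394.7, 201.1, np.float64(18.62))]
jar top [(369.9, 278.7, np.float64(9.39)), (369.9, 279.7, np.float64(9.44)), (370.9, 278.7, np.float64(9.48)), (370.9, 279.7, np.float64(9.48)), (369.9, 277.7, np.float64(9.59))]
jar scene [(367.9, 281.7, np.float64(15.37)), (368.9, 281.7, np.float64(15.47)), (366.9, 282.7, np.float64(15.49)), (365.9, 282.7, np.float64(15.55)), (367.9, 282.7, np.float64(15.55))]
bottle top [(516.7, -197.4, np.float64(17.23)), (516.7, -196.4, np.float64(17.4)), (516.7, -195.4, np.float64(17.49)), (515.7, -197.4, np.float64(17.49)), (516.7, -198.4, np.float64(17.5))]
bottle scene [(509.70000000000005, -187.4, np.float64(31.25)), (512.7, -190.4, np.float64(31.31)), (511.70000000000005, -190.4, np.float64(31.35)), (510.70000000000005, -188.4, np.float64(31.37)), (509.70000000000005, -188.4, np.float64(31.38))]
tin [391.7 200.1] res [-0.9  0.1  0.5 -0.7]
jar [370.9 277.7] res [-0.9 -0.2  0.6 -0.3]
bottle [ 515.7 -193.4] res [-0.6  0.6  0.2 -1.8]
[ 388.5 -180.5] 99.1 res [[-1.0, 1.0], [-1.3, -0.2], [-0.3, -0.4], [1.0, -0.2], [-0.4, -0.9], [0.6, -0.4], [0.9, -0.9]]
[378.1 -91. ] 101.5 res [[-0.6, -0.0], [0.3, 0.5], [-0.1, -0.2], [0.6, 0.6], [0.0, 0.4], [-0.5, -1.0]]
```

View pics/tz.png

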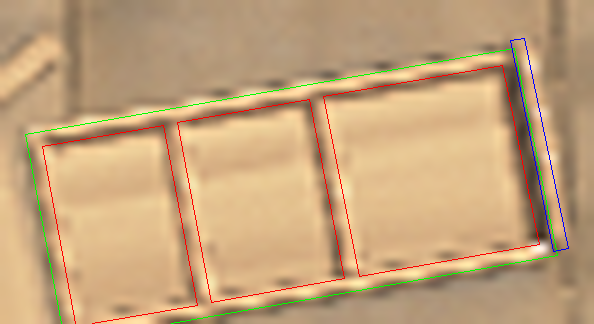

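The refined overlay sits on the dividers to about 1 mm. Now a small planner that turns world waypoints into tool-frame rows.

```bash
cat > plan.py <<'E'
import numpy as np,sys
from scipy.spatial.transform import Rotation as Ro
from bench import sensors
def plan(*wps,per=190.,rot=38.):
    s=sensors.sense(); p=np.array(s["tool_pos"]); R=Ro.from_euler("xyz",s["tcp_rot"],degrees=True)
    print("at",p.round(1),np.round(s["tcp_rot"],1),"t",round(s["time"],2),"gap",round(s["finger_gap"],1),"F",np.round(s["ft_force"],1))
    for x,y,z,yaw in wps:
        q=np.array([x,y,z],float); Q=Ro.from_euler("xyz",[180,0,yaw],degrees=True)
        w=(R.inv()*Q).as_rotvec(); n=int(max(1,np.ceil(np.linalg.norm(q-p)/per),np.ceil(np.degrees(np.linalg.norm(w))/rot)))
        st=p.copy()
        for i in range(n):
            sh=R.inv().apply((q-st)/n)/10; print(" ",(x,y,z,yaw),np.r_[sh.round(2),np.degrees(w/n).round(1)].tolist()); R=R*Ro.from_rotvec(w/n)
        p,R=q,Q
E
python3 -c "
from plan import *
plan((515,-195,170,9.1),(515,-195,28,9.1))"
```

```text
at [259.  540.7 206.6] [-179.9   -0.   154.4] t 0.1 gap 85.1 F [-0.5  0.6 -0.9]
  (515, -195, 170, 9.1) [-10.98, -11.05, 0.75, -0.0, 0.0, 29.1]
  (515, -195, 170, 9.1) [-14.96, -4.33, 0.74, -0.0, 0.0, 29.1]
  (515, -195, 170, 9.1) [-15.18, 3.48, 0.74, -0.0, 0.0, 29.1]
  (515, -195, 170, 9.1) [-11.58, 10.42, 0.73, -0.0, 0.0, 29.1]
  (515, -195, 170, 9.1) [-5.06, 14.73, 0.73, -0.0, 0.0, 29.1]
  (515, -195, 28, 9.1) [0.0, -0.0, 14.2, 0.0, 0.0, 0.0]
```

Call:
{"name": "play_rows", "arguments": {"motion": [[[-11,-11,0.7,0,0,29],[-11,-11,0.7,0,0,29],[-11,-11,0.7,0,0,29],[-11,-11,0.7,0,0,29],[-11,-11,0.7,0,0,29]]], "jaw": 1, "squeeze": 30}}

```text
time: 0.6
tool_pos: [311.4, 392.9, 200.2]
tcp_rot: [-180.0, 0.0, 125.2]
ft_force: [-0.9, -0.2, -0.0]
finger_gap: 85.4
grip_force: 0.0
```

Call:
{"name": "play_rows", "arguments": {"motion": [[[-15,-4.3,0.7,0,0,29],[-15,-4.3,0.7,0,0,29],[-15,-4.3,0.7,0,0,29],[-15,-4.3,0.7,0,0,29],[-15,-4.3,0.7,0,0,29]]]}}

```text
time: 1.1
tool_pos: [363.3, 246.7, 193.6]
tcp_rot: [180.0, -0.0, 96.3]
ft_force: [1.0, -0.4, 0.8]
finger_gap: 85.3
grip_force: 0.0
```

Call:
{"name": "play_rows", "arguments": {"motion": [[[-15,3.5,0.7,0,0,29],[-15,3.5,0.7,0,0,29],[-15,3.5,0.7,0,0,29],[-15,3.5,0.7,0,0,29],[-15,3.5,0.7,0,0,29]]]}}

```text
time: 1.6
tool_pos: [414.7, 102.2, 186.6]
tcp_rot: [-180.0, -0.0, 67.4]
ft_force: [-0.3, 0.4, 0.4]
finger_gap: 85.6
grip_force: 0.0
```

Call:
{"name": "play_rows", "arguments": {"motion": [[[-11.5,10.4,0.7,0,0,29],[-11.5,10.4,0.7,0,0,29],[-11.5,10.4,0.7,0,0,29],[-11.5,10.4,0.7,0,0,29],[-11.5,10.4,0.7,0,0,29]]]}}

```text
time: 2.1
tool_pos: [466.7, -43.2, 179.3]
tcp_rot: [-179.9, 0.0, 38.6]
ft_force: [-0.7, 1.0, -0.0]
finger_gap: 85.3
grip_force: 0.0
```

Call:
{"name": "play_rows", "arguments": {"motion": [[[-5,14.7,0.7,0,0,29],[-5,14.7,0.7,0,0,29],[-5,14.7,0.7,0,0,29],[-5,14.7,0.7,0,0,29],[-5,14.7,0.7,0,0,29]]]}}

```text
time: 2.6
tool_pos: [519.0, -188.9, 172.0]
tcp_rot: [-179.9, 0.0, 9.7]
ft_force: [-0.4, 0.1, -0.3]
finger_gap: 85.4
grip_force: 0.0
```

```bash
python3 -c "
from plan import *
plan((515,-195,30,9.1))"
```

```text
at [ 519.  -188.9  172. ] [-179.9    0.     9.7] t 2.6 gap 85.4 F [-0.4  0.1 -0.3]
  (515, -195, 30, 9.1) [-0.49, 0.55, 14.2, -0.1, 0.0, 0.6]
```

Call:
{"name": "play_rows", "arguments": {"motion": [[[-0.5,0.55,6,0,0,0.6],[-0.5,0.55,10,0,0,0.6],[-0.5,0.55,13,0,0,0.6],[-0.5,0.55,14.2,0,0,0.6],[-0.5,0.55,14.2,0,0,0.6]]]}}

```text
time: 3.1
tool_pos: [513.3, -193.8, 29.3]
tcp_rot: [-179.9, 0.1, 9.1]
ft_force: [0.0, 0.6, 0.4]
finger_gap: 85.8
grip_force: 0.0
```

Call:
{"name": "play_rows", "arguments": {"motion": [[[0,0,0,0,0,0],[0,0,0,0,0,0],[0,0,0,0,0,0],[0,0,0,0,0,0],[0,0,0,0,0,0]]], "jaw": 0.2}}

```text
time: 3.6
tool_pos: [515.0, -196.7, 31.9]
tcp_rot: [180.0, -0.1, 8.8]
ft_force: [-0.8, 2.5, 5.8]
finger_gap: 18.7
grip_force: 25.3
```

Call:
{"name": "play_rows", "arguments": {"motion": [[[0,0,0,0,0,0],[0,0,0,0,0,0],[0,0,0,0,0,0]]]}}

```text
time: 3.9
tool_pos: [515.0, -196.6, 31.9]
tcp_rot: [180.0, -0.1, 8.8]
ft_force: [0.2, 4.3, 6.4]
finger_gap: 18.7
grip_force: 25.4
```

```bash
python3 -c "
from plan import *
c,s=np.cos(np.radians(99.1)),np.sin(np.radians(99.1))
P=lambda x,y=0:(388.5+c*x-s*y,-180.5+s*x+c*y)
g=P(60.5);print(g,P(10.5),P(-50))
plan((515,-195,110,9.1),(*g,90,9.1),(*g,36,9.1))"
```

```text
(np.float64(378.93143693110375), np.float64(-120.76146469156986)) (np.float64(386.83934029382795), np.float64(-170.13215502911544)) (np.float64(396.40790336272414), np.float64(-229.87069033754557))
at [ 515.  -196.6   31.9] [ 1.8e+02 -1.0e-01  8.8e+00] t 3.9 gap 18.7 F [0.2 4.3 6.4]
  (515, -195, 110, 9.1) [0.03, -0.16, -7.81, 0.0, -0.1, -0.3]
  (np.float64(378.93143693110375), np.float64(-120.76146469156986), 90, 9.1) [-12.26, -9.48, 2.0, 0.0, 0.0, 0.0]
  (np.float64(378.93143693110375), np.float64(-120.76146469156986), 36, 9.1) [0.0, -0.0, 5.4, 0.0, 0.0, 0.0]
```

Gap of 18.7 mm is not the 36 mm body, so I'll look.

```bash
python3 - <<'E'
from bench import optics
from h import *
a=optics.snapshot("scene");b=optics.snapshot("top")
A=cv2.resize(a["pixels"][130:230,230:380,::-1],(600,400),interpolation=cv2.INTER_CUBIC)
B=cv2.resize(b["pixels"][130:180,270:345,::-1],(300,200),interpolation=cv2.INTER_CUBIC)
o=np.zeros((600,600,3),np.uint8);o[:400]=A;o[400:,:300]=B;cv2.imwrite("pics/g1.png",o)
E
```

```text
(no output)
```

View pics/g1.png

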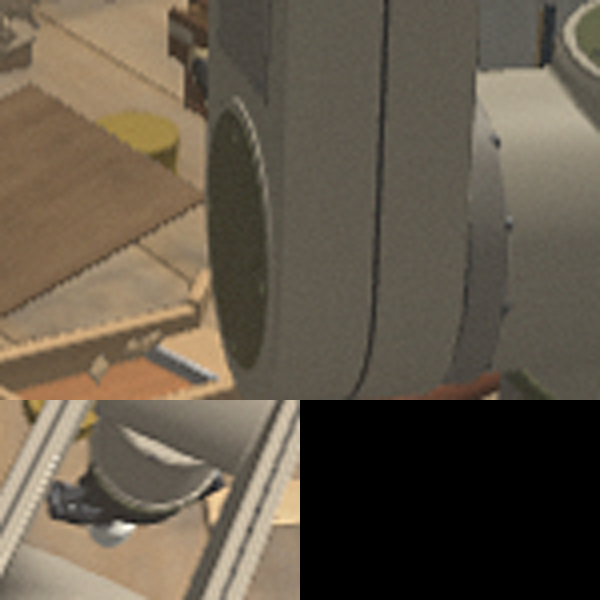

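The top panel shows the bottle's white shoulder poking out on the robot side of the closed fingers at panel (110,530); the scene view is blocked by the arm. I'll work out numerically where the bottle is.

```bash
python3 - <<'E'
from bench import optics
from h import *
T=load("top");b=optics.snapshot("top");np.savez("top2.npz",**b)
for d in(T,b):
    h=cv2.cvtColor(d["pixels"],cv2.COLOR_RGB2HSV)[150:176,285:312]
    m=(h[...,1]<45)&(h[...,2]>110); ys,xs=np.nonzero(m); print("white",len(xs),xs.min()+285,xs.max()+285,ys.min()+150,ys.max()+150)
    for row in m.astype(int)[:22]: print("".join(".#"[v] for v in row))
for z in (0,48): print(z,"proj bottle at 515,-195",proj(T,[[515,-195,z],[497,-195,z],[515,-213,z],[515,-177,z]]).round(1).tolist())
E
```

```text
white 88 292 303 154 166
...........................
...........................
...........................
...........................
...........##..............
..........###..............
.........###.....##........
.........###.....##........
........####.....##........
........#####...###........
........###########........
.......############........
........##########.........
........#########..........
........#########..........
..........######...........
...........##..............
...........................
...........................
...........................
...........................
...........................
white 66 285 310 151 175
...........................
..#.........#..............
.............#.............
..............##...........
.................#.........
....................#......
..##....................##.
...........................
...........................
...........................
.............###...........
.............######........
........##.#######.........
........#########..........
........#########..........
.........#..####...........
...........###.............
...........................
...........................
...........................
...........................
.#.........................
0 proj bottle at 515,-195 [[295.9, 161.7], [296.1, 167.1], [301.4, 161.6], [290.4, 161.8]]
48 proj bottle at 515,-195 [[297.6, 158.4], [297.8, 164.0], [303.4, 158.3], [291.9, 158.5]]
```

The bottle's outline hasn't moved, so it stands upright within the fingers, most likely held by its cap. I'll lift it a little to test the hold.

Call:
{"name": "play_rows", "arguments": {"motion": [[[0,0,-1,0,0,0],[0,0,-2,0,0,0],[0,0,-3.5,0,0,0],[0,0,-5,0,0,0],[0,0,-5,0,0,0]]]}}

```text
time: 4.55
tool_pos: [516.3, -197.7, 84.4]
tcp_rot: [179.8, -0.3, 8.8]
ft_force: [1.0, -0.0, -0.1]
finger_gap: 17.4
grip_force: 24.7
```

```bash
python3 - <<'E'
from bench import optics
from h import *
b=optics.snapshot("top")
h=cv2.cvtColor(b["pixels"],cv2.COLOR_RGB2HSV)[150:176,285:312]
m=(h[...,1]<45)&(h[...,2]>110)
for row in m.astype(int)[:22]: print("".join(".#"[v] for v in row))
print(proj(b,[[515,-196,50],[497,-196,50],[497,-196,98]]).round(1).tolist())
from plan import *
plan((378.9,-120.8,95,9.1),(378.9,-120.8,60,9.1))
E
```

```text
##...................#.##..
........................###
...........................
.....##....................
...........................
...........................
................#####......
...............#######.....
..........###########......
...........#########.......
..........#.#######........
............#######........
..............##...........
...........................
...........................
...........................
...........................
...........................
...........................
...........................
...........................
#..........................
[[298.0, 158.3], [298.2, 163.9], [300.1, 160.5]]
at [ 515.6 -197.4   82.9] [179.9  -0.2   8.8] t 4.6 gap 17.3 F [-0.8 -0.1 -0.7]
  (378.9, -120.8, 95, 9.1) [-12.33, -9.65, -1.28, 0.1, -0.2, -0.3]
  (378.9, -120.8, 60, 9.1) [0.0, -0.0, 3.5, 0.0, 0.0, 0.0]
```

The bottle came up with the gripper. Moving over the front pocket.

Call:
{"name": "play_rows", "arguments": {"motion": [[[-3,-2.4,-1.3,0,0,0],[-6,-4.8,-1.3,0,0,0],[-9.5,-7.5,-1.3,0,0,-0.3],[-12.3,-9.7,-1.3,0,0,-0.3],[-12.3,-9.7,-1.3,0,0,-0.3]]]}}

```text
time: 5.1
tool_pos: [373.5, -117.2, 91.5]
tcp_rot: [-179.9, 0.2, 9.1]
ft_force: [0.8, -0.4, -0.1]
finger_gap: 17.7
grip_force: 23.9
```

Call:
{"name": "play_rows", "arguments": {"motion": [[[0,0,0,0,0,0],[0,0,0,0,0,0]]]}}

```text
time: 5.3
tool_pos: [378.6, -120.0, 94.0]
tcp_rot: [180.0, -0.1, 9.1]
ft_force: [0.4, -0.5, -0.8]
finger_gap: 17.6
grip_force: 23.9
```

```bash
python3 - <<'E'
from bench import optics
from h import *
from plan import *
plan((378.9,-120.8,60,9.1),(378.9,-120.8,38,9.1))
a=optics.snapshot("scene");b=optics.snapshot("top");np.savez("s3.npz",**a);np.savez("t3.npz",**b)
A=cv2.resize(a["pixels"][150:230,260:360,::-1],(700,560),interpolation=cv2.INTER_CUBIC)
to=lambda X:(((proj(a,X)-[260,150]+.5)*7-.5).round().astype(int))
an=np.linspace(0,6.28,40);z0=95-32
for r,z in((18,z0),(18,z0+48)): cv2.polylines(A,[to(np.c_[378.9+r*np.cos(an),-120.8+r*np.sin(an),an*0+z])],True,(255,255,0),1)
cv2.imwrite("pics/g2.png",A)
E
```

```text
at [ 378.6 -120.    94. ] [ 1.8e+02 -1.0e-01  9.1e+00] t 5.3 gap 17.6 F [ 0.4 -0.5 -0.8]
  (378.9, -120.8, 60, 9.1) [0.01, 0.08, 3.4, 0.0, -0.1, -0.0]
  (378.9, -120.8, 38, 9.1) [0.0, -0.0, 2.2, 0.0, 0.0, 0.0]
```

View pics/g2.png

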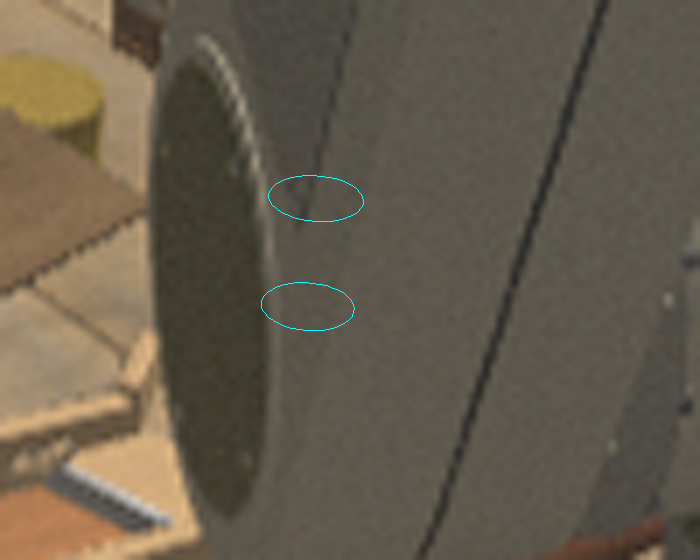

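The arm blocks the scene camera here, so I'll check the held bottle's position numerically in the top view.

```bash
python3 - <<'E'
from h import *
b=load("t3")
z=62
print(proj(b,[[378.6,-120,z],[360.6,-120,z],[378.6,-138,z],[378.6,-102,z],[360.6,-120,z+48],[378.6,-138,z+48],[378.6,-102,z+48]]).round(1).tolist())
h=cv2.cvtColor(b["pixels"],cv2.COLOR_RGB2HSV)[190:225,262:300]
print((h[...,1]).tolist().__len__())
for r,row in enumerate(h): print(190+r,"".join(".#"[int(p[1]<50 and p[2]>120)] for p in row),"".join("%3x"%p[2] for p in row[6:32]))
E
```

```text
[[275.2, 201.5], [275.4, 207.3], [281.1, 201.4], [269.3, 201.6], [276.4, 205.6], [282.4, 199.4], [270.1, 199.6]]
35
190 ............#.#####.##################  63 66 67 6c 6e 73 79 74 7c 7e 80 82 83 84 88 8e 8a 8f 91 91 94 93 97 99 9b 9d
191 ................#########.############  66 63 64 68 68 6c 6f 72 76 77 7a 7d 7e 82 83 83 88 88 8c 8c 93 90 94 94 96 97
192 ...................#.####.############  61 67 69 6a 68 68 6a 6a 6f 6f 72 75 7b 79 7e 7f 82 87 88 8a 8a 8c 8d 90 92 90
193 .....................#.###.###########  62 61 65 66 63 65 67 68 6b 67 6d 73 72 75 78 7c 80 7f 83 81 84 88 89 8d 8d 91
194 .......................###############  63 62 60 65 63 64 63 65 66 65 66 67 6e 6f 71 74 77 7d 7b 7f 81 83 88 8a 89 8c
195 ...........................#.#########  6b 64 63 60 6b 71 6c 5b 5f 60 68 64 66 68 6d 70 73 73 78 78 7d 80 81 84 83 88
196 .............##.............##########  6b 5e 61 63 62 69 94 a0 89 6f 60 62 64 63 64 68 6c 6b 6e 73 76 76 7c 7e 81 81
197 .............####.............########  77 6c 5f 63 61 61 68 94 a7 a2 97 73 5e 62 66 65 64 6a 68 6f 70 70 76 77 79 7c
198 ....
[... 2585 characters left out ...]
..........#  de e3 e9 e2 bd 95 8f a7 a7 ac a9 ab aa af b0 b1 b1 b0 ae b3 b4 b4 b9 ba ba bc
220 .....................................#  e8 e3 e4 e5 e5 e5 de ba a7 a8 aa a9 ac b2 b3 b7 b3 b4 b4 b1 b3 b4 b3 b6 bc c3
221 ....................................##  86 c3 e8 ed ed e7 e7 e7 f1 e2 ab a9 ab b0 b3 b3 b3 b5 b5 b0 b4 b3 b6 b8 ba b8
222 ....................................##  b1 90 76 7e a1 d3 ed ef ea cd a8 ab b1 af b2 b4 b2 b3 b1 b4 b3 b6 b7 b7 bc a2
223 ....................................##  c6 c2 95 7f 95 77 6f 87 b2 bd aa ab ae af b0 b7 b3 b4 b7 b5 b4 b7 b7 b9 b2 84
224 ...................................###  c5 c9 9c 90 b6 aa a7 a1 a5 ae a8 ae af ad af b1 ac ac b0 b0 af a2 9c a6 9c 75
```

Call:
{"name": "play_rows", "arguments": {"motion": [[[0,0.05,1,0,0,0],[0,0.05,2,0,0,0],[0,0.05,2.5,0,0,0],[0,0.05,3,0,0,0],[0,0.05,3.4,0,0,0]]]}}

```text
time: 5.9
tool_pos: [377.6, -119.9, 58.8]
tcp_rot: [-180.0, 0.0, 9.1]
ft_force: [-1.0, -0.2, -0.2]
finger_gap: 17.5
grip_force: 23.9
```

Call:
{"name": "play_rows", "arguments": {"motion": [[[0,0,0.2,0,0,0],[0,0,0.4,0,0,0],[0,0,0.6,0,0,0],[0,0,0.7,0,0,0],[0,0,0.7,0,0,0]]]}}

```text
time: 6.4
tool_pos: [377.8, -120.0, 52.6]
tcp_rot: [-180.0, 0.0, 9.1]
ft_force: [0.1, 1.1, 0.1]
finger_gap: 17.4
grip_force: 23.9
```

Call:
{"name": "play_rows", "arguments": {"motion": [[[0,0,0.3,0,0,0],[0,0,0.6,0,0,0],[0,0,0.8,0,0,0],[0,0,1.0,0,0,0],[0,0,1.0,0,0,0]]]}}

```text
time: 6.9
tool_pos: [377.5, -119.9, 42.2]
tcp_rot: [-180.0, 0.0, 9.1]
ft_force: [0.2, 0.3, -1.6]
finger_gap: 17.7
grip_force: 23.9
```

Call:
{"name": "play_rows", "arguments": {"motion": [[[0,0,0.1,0,0,0],[0,0,0.2,0,0,0],[0,0,0.3,0,0,0],[0,0,0.4,0,0,0],[0,0,0.4,0,0,0]]]}}

```text
time: 7.4
tool_pos: [377.7, -120.0, 38.4]
tcp_rot: [-180.0, 0.0, 9.1]
ft_force: [0.5, 0.5, -0.6]
finger_gap: 17.6
grip_force: 23.9
```

Call:
{"name": "play_rows", "arguments": {"motion": [[[0,0,0.1,0,0,0],[0,0,0.2,0,0,0],[0,0,0.2,0,0,0]]]}}

```text
time: 7.7
tool_pos: [378.9, -120.3, 38.1]
tcp_rot: [180.0, -0.1, 9.1]
ft_force: [-3.0, 2.1, 12.6]
finger_gap: 17.7
grip_force: 26.3
```

Call:
{"name": "play_rows", "arguments": {"motion": [[[0,0,0.1,0,0,0],[0,0,0.15,0,0,0],[0,0,0.15,0,0,0]]]}}

```text
time: 8.0
tool_pos: [379.8, -120.6, 38.0]
tcp_rot: [179.9, -0.2, 9.1]
ft_force: [-6.6, 3.9, 24.9]
finger_gap: 17.4
grip_force: 29.2
```

Contact with the pocket floor at the expected height. Relieve the force, release and rise.

Call:
{"name": "play_rows", "arguments": {"motion": [[[0,0,-0.25,0,0,0],[0,0,-0.25,0,0,0]]]}}

```text
time: 8.2
tool_pos: [378.3, -120.3, 38.1]
tcp_rot: [180.0, -0.1, 9.1]
ft_force: [-1.1, 0.2, 7.4]
finger_gap: 17.6
grip_force: 26.1
```

Call:
{"name": "play_rows", "arguments": {"motion": [[[0,0,0,0,0,0],[0,0,0,0,0,0],[0,0,0,0,0,0],[0,0,0,0,0,0]]], "jaw": 0.6}}

```text
time: 8.6
tool_pos: [377.6, -120.0, 37.3]
tcp_rot: [-180.0, 0.0, 9.1]
ft_force: [-0.6, -0.1, 0.0]
finger_gap: 51.0
grip_force: 0.0
```

Call:
{"name": "play_rows", "arguments": {"motion": [[[0,0,-1,0,0,0],[0,0,-3,0,0,0],[0,0,-6,0,0,0],[0,0,-10,0,0,0],[0,0,-14,0,0,0]]]}}

```text
time: 9.1
tool_pos: [377.3, -119.8, 179.4]
tcp_rot: [-180.0, 0.0, 9.1]
ft_force: [0.6, 0.3, -0.2]
finger_gap: 51.0
grip_force: 0.0
```

```bash
python3 - <<'E'
from plan import *
plan((370,279.5,170,99.1),(370,279.5,25,99.1))
E
```

```text
at [ 377.3 -119.8  179.4] [-180.     0.     9.1] t 9.1 gap 51.0 F [ 0.6  0.3 -0.2]
  (370, 279.5, 170, 99.1) [1.86, -13.18, 0.32, -0.0, 0.0, -30.0]
  (370, 279.5, 170, 99.1) [8.2, -10.48, 0.31, -0.0, 0.0, -30.0]
  (370, 279.5, 170, 99.1) [12.35, -4.98, 0.31, -0.0, 0.0, -30.0]
  (370, 279.5, 25, 99.1) [0.0, -0.0, 14.5, 0.0, 0.0, 0.0]
```

Bottle is placed. Next the jar: a centring squeeze along y first, then regrasp crosswise.

Call:
{"name": "play_rows", "arguments": {"motion": [[[1.9,-13.2,0.3,0,0,0],[1.9,-13.2,0.3,0,0,0],[1.9,-13.2,0.3,0,0,0],[1.9,-13.2,0.3,0,0,0]]], "jaw": 0.66, "squeeze": 22}}

```text
time: 9.5
tool_pos: [375.5, 16.7, 175.4]
tcp_rot: [-179.9, -0.1, 9.4]
ft_force: [0.5, -0.1, 0.2]
finger_gap: 56.6
grip_force: 0.0
```

Call:
{"name": "play_rows", "arguments": {"motion": [[[1.9,-13.2,0.3,0,0,0],[1.9,-13.2,0.3,0,0,0],[1.9,-13.2,0.3,0,0,0],[1.9,-13.2,0.3,0,0,0]]]}}

```text
time: 9.9
tool_pos: [373.3, 149.5, 172.1]
tcp_rot: [-179.9, -0.0, 9.3]
ft_force: [0.1, 0.5, 0.5]
finger_gap: 56.3
grip_force: 0.0
```

Call:
{"name": "play_rows", "arguments": {"motion": [[[1.8,-13.2,0.3,0,0,0],[1.8,-13.2,0.3,0,0,0],[1.8,-13.2,0.3,0,0,0],[1.8,-13.2,0.3,0,0,0],[1.8,-13.2,0.3,0,0,0]]]}}

```text
time: 10.4
tool_pos: [370.7, 279.3, 168.7]
tcp_rot: [179.9, 0.0, 9.2]
ft_force: [0.7, -0.2, -0.6]
finger_gap: 56.3
grip_force: 0.0
```

```bash
python3 - <<'E'
from plan import *
plan((370,279.5,28,9.1))
E
```

```text
at [370.7 279.3 168.7] [179.9   0.    9.2] t 10.4 gap 56.3 F [ 0.7 -0.2 -0.6]
  (370, 279.5, 28, 9.1) [-0.06, -0.04, 14.07, 0.1, 0.0, 0.1]
```

Call:
{"name": "play_rows", "arguments": {"motion": [[[0,0,4,0,0,0],[0,0,8,0,0,0],[0,0,11,0,0,0],[0,0,13,0,0,0],[0,0,14,0,0,0]]]}}

```text
time: 10.9
tool_pos: [369.8, 277.3, 26.7]
tcp_rot: [179.9, 0.2, 9.0]
ft_force: [0.3, -0.2, 1.1]
finger_gap: 56.1
grip_force: 0.0
```

Call:
{"name": "play_rows", "arguments": {"motion": [[[0,0,0,0,0,0],[0,0,0,0,0,0],[0,0,0,0,0,0],[0,0,0,0,0,0],[0,0,0,0,0,0]]], "jaw": 0.4}}

```text
time: 11.4
tool_pos: [371.1, 280.2, 29.5]
tcp_rot: [-180.0, -0.1, 9.1]
ft_force: [-0.7, 0.2, 0.5]
finger_gap: 34.1
grip_force: 0.0
```

The fingers closed on nothing, so the pads ride higher than I assumed (consistent with the cap grip). Open, go 16 mm lower, and try again.

Call:
{"name": "play_rows", "arguments": {"motion": [[[0,0,0,0,0,0],[0,0,0,0,0,0],[0,0,0.6,0,0,0],[0,0,1.2,0,0,0],[0,0,1.6,0,0,0]]], "jaw": 0.66}}

```text
time: 11.9
tool_pos: [370.0, 279.5, 11.5]
tcp_rot: [180.0, 0.1, 9.1]
ft_force: [-0.0, -0.2, -0.2]
finger_gap: 56.3
grip_force: 0.0
```

Call:
{"name": "play_rows", "arguments": {"motion": [[[0,0,0,0,0,0],[0,0,0,0,0,0],[0,0,0,0,0,0],[0,0,0,0,0,0],[0,0,0,0,0,0]]], "jaw": 0.4}}

```text
time: 12.4
tool_pos: [370.6, 279.9, 12.7]
tcp_rot: [-180.0, -0.0, 9.1]
ft_force: [-0.8, -0.6, -0.2]
finger_gap: 39.8
grip_force: 22.6
```

```bash
python3 - <<'E'
from bench import optics
from h import *
a=optics.snapshot("scene");S=load("scene")
print(proj(S,[[370,279.5,0],[370,279.5,50]]).round(1).tolist())
n=lambda d:cv2.resize(d["pixels"][235:285,150:225,::-1],(400,267),interpolation=cv2.INTER_CUBIC)
print(np.abs(a["pixels"].astype(int)-S["pixels"]).sum(2)[245:275,160:185].mean(1).round().astype(int).tolist())
np.savez("s4.npz",**a)
E
```

```text
[[172.7, 268.1], [170.9, 251.0]]
[173, 174, 149, 131, 118, 117, 116, 109, 92, 90, 87, 98, 79, 54, 58, 56, 48, 33, 27, 29, 29, 31, 32, 28, 29, 31, 30, 37, 41, 37]
```

It grips at TCP 12.7 (gap 39.8), so the tips sit over 20 mm above the nominal TCP at this opening. The jar is now centred at (370.6, 279.9). Release, rise, turn 90° and regrasp.

Call:
{"name": "play_rows", "arguments": {"motion": [[[0,0,0,0,0,0],[0,0,0,0,0,0],[0,0,0,0,0,0],[0,0,-3,0,0,0],[0,0,-6,0,0,0]]], "jaw": 0.66}}

```text
time: 12.95
tool_pos: [369.4, 279.1, 72.3]
tcp_rot: [179.9, 0.2, 9.1]
ft_force: [-0.5, 0.5, -0.1]
finger_gap: 56.4
grip_force: 0.0
```

Call:
{"name": "play_rows", "arguments": {"motion": [[[0,0,0,0,0,-30],[0,0,0,0,0,-30],[0,0,0,0,0,-30],[0,0,0,0,0,-30]]]}}

```text
time: 13.35
tool_pos: [370.6, 279.9, 72.8]
tcp_rot: [180.0, -0.0, 39.4]
ft_force: [-0.3, -0.9, -1.1]
finger_gap: 56.2
grip_force: 0.0
```

Call:
{"name": "play_rows", "arguments": {"motion": [[[0,0,0,0,0,-30],[0,0,0,0,0,-30],[0,0,0,0,0,-30],[0,0,0,0,0,-30]]]}}

```text
time: 13.75
tool_pos: [370.5, 279.8, 72.7]
tcp_rot: [180.0, -0.0, 69.4]
ft_force: [0.1, -0.8, 0.2]
finger_gap: 56.2
grip_force: 0.0
```

Call:
{"name": "play_rows", "arguments": {"motion": [[[0,0,0,0,0,-30],[0,0,0,0,0,-30],[0,0,0,0,0,-30],[0,0,0,0,0,-30],[0,0,0,0,0,-30]]]}}

```text
time: 14.25
tool_pos: [370.5, 279.8, 72.6]
tcp_rot: [180.0, -0.0, 99.2]
ft_force: [-0.2, 0.1, -0.5]
finger_gap: 56.4
grip_force: 0.0
```

```bash
python3 - <<'E'
from plan import *
plan((370.6,279.9,9,99.1))
E
```

```text
at [370.5 279.8  72.6] [180.   -0.   99.2] t 14.25 gap 56.4 F [-0.2  0.1 -0.5]
  (370.6, 279.9, 9, 99.1) [0.0, 0.01, 6.36, 0.0, -0.0, 0.1]
```

Call:
{"name": "play_rows", "arguments": {"motion": [[[0,0,3,0,0,0],[0,0,5,0,0,0],[0,0,6.3,0,0,0],[0,0,6.3,0,0,0],[0,0,6.3,0,0,0]]]}}

```text
time: 14.75
tool_pos: [370.7, 279.9, 10.0]
tcp_rot: [-180.0, 0.0, 99.1]
ft_force: [0.6, 0.1, 0.1]
finger_gap: 56.4
grip_force: 0.0
```

Call:
{"name": "play_rows", "arguments": {"motion": [[[0,0,0,0,0,0],[0,0,0,0,0,0],[0,0,0,0,0,0],[0,0,0,0,0,0],[0,0,0,0,0,0]]], "jaw": 0.4, "squeeze": 35}}

```text
time: 15.25
tool_pos: [371.6, 280.5, 11.1]
tcp_rot: [179.9, -0.1, 99.1]
ft_force: [-2.3, -0.5, 5.2]
finger_gap: 39.2
grip_force: 35.0
```

Call:
{"name": "play_rows", "arguments": {"motion": [[[0,0,-2,0,0,0],[0,0,-5,0,0,0],[0,0,-9,0,0,0],[0,0,-13,0,0,0],[0,0,-13,0,0,0]]]}}

```text
time: 15.75
tool_pos: [374.2, 282.1, 146.7]
tcp_rot: [179.4, -0.2, 99.1]
ft_force: [0.5, 0.1, -0.5]
finger_gap: 39.1
grip_force: 36.0
```

```bash
python3 - <<'E'
from plan import *
plan((386.8,-170.1,110,99.1),(386.8,-170.1,60,99.1))
E
```

```text
at [374.2 282.1 146.7] [179.4  -0.2  99.1] t 15.75 gap 39.1 F [ 0.5  0.1 -0.5]
  (386.8, -170.1, 110, 99.1) [-14.95, -1.98, 1.14, 0.2, -0.1, -0.0]
  (386.8, -170.1, 110, 99.1) [-14.95, -1.98, 1.17, 0.2, -0.1, -0.0]
  (386.8, -170.1, 110, 99.1) [-14.95, -1.97, 1.2, 0.2, -0.1, -0.0]
  (386.8, -170.1, 60, 99.1) [0.0, -0.0, 5.0, 0.0, 0.0, 0.0]
```

Call:
{"name": "play_rows", "arguments": {"motion": [[[-15,-2,0,0,0,0],[-15,-2,0,0,0,0],[-15,-2,0,0,0,0],[-15,-2,0,0,0,0]]]}}

```text
time: 16.15
tool_pos: [374.7, 123.5, 139.2]
tcp_rot: [180.0, 0.1, 98.8]
ft_force: [0.2, 0.4, -0.9]
finger_gap: 39.3
grip_force: 36.0
```

Call:
{"name": "play_rows", "arguments": {"motion": [[[-15,-2,1.5,0,0,0],[-15,-2,1.5,0,0,0],[-15,-2,1.5,0,0,0],[-15,-2,1.5,0,0,0]]]}}

```text
time: 16.55
tool_pos: [378.0, -27.8, 124.0]
tcp_rot: [-180.0, 0.1, 98.7]
ft_force: [0.4, 0.8, -1.5]
finger_gap: 39.1
grip_force: 36.0
```

Call:
{"name": "play_rows", "arguments": {"motion": [[[-4,-0.5,0.5,0,0,0],[-8,-1.2,1,0,0,0],[-12,-1.6,1.5,0,0,0],[-15,-2,2,0,0,0],[-15,-2,2,0,0,0]]]}}

```text
time: 17.05
tool_pos: [382.3, -176.2, 103.9]
tcp_rot: [-180.0, 0.0, 98.9]
ft_force: [-0.8, 0.3, -0.6]
finger_gap: 39.0
grip_force: 36.0
```

Call:
{"name": "play_rows", "arguments": {"motion": [[[0,0,0,0,0,0],[0,0,0,0,0,0]]]}}

```text
time: 17.25
tool_pos: [382.6, -172.9, 104.5]
tcp_rot: [-180.0, -0.0, 99.1]
ft_force: [0.9, 0.2, -0.7]
finger_gap: 38.9
grip_force: 36.0
```

```bash
python3 - <<'E'
from plan import *
plan((386.8,-170.1,60,99.1),(386.8,-170.1,30,99.1))
E
```

```text
at [ 382.6 -172.9  104.5] [-180.    -0.    99.1] t 17.25 gap 38.9 F [ 0.9  0.2 -0.7]
  (386.8, -170.1, 60, 99.1) [0.2, 0.46, 4.45, -0.0, -0.0, 0.0]
  (386.8, -170.1, 30, 99.1) [0.0, -0.0, 3.0, 0.0, 0.0, 0.0]
```

Call:
{"name": "play_rows", "arguments": {"motion": [[[0.2,0.45,1.5,0,0,0],[0.2,0.45,3,0,0,0],[0.2,0.45,4.5,0,0,0],[0.2,0.45,4.5,0,0,0],[0.2,0.45,4.5,0,0,0]]]}}

```text
time: 17.75
tool_pos: [386.7, -170.4, 59.9]
tcp_rot: [-180.0, -0.0, 99.2]
ft_force: [1.1, 0.0, -1.6]
finger_gap: 39.3
grip_force: 36.0
```

```bash
python3 - <<'E'
from plan import *
plan((386.8,-170.1,30,99.1))
E
```

```text
at [ 386.7 -170.4   59.9] [-180.    -0.    99.2] t 17.75 gap 39.3 F [ 1.1  0.  -1.6]
  (386.8, -170.1, 30, 99.1) [0.02, 0.02, 2.99, -0.0, -0.0, 0.1]
```

Call:
{"name": "play_rows", "arguments": {"motion": [[[0,0,0.8,0,0,0],[0,0,1.4,0,0,0],[0,0,1.8,0,0,0],[0,0,2.1,0,0,0],[0,0,2.1,0,0,0]]]}}

```text
time: 18.25
tool_pos: [386.2, -171.2, 38.1]
tcp_rot: [-180.0, -0.0, 99.1]
ft_force: [-0.3, 1.3, -0.9]
finger_gap: 39.3
grip_force: 36.0
```

Call:
{"name": "play_rows", "arguments": {"motion": [[[0,0,0.4,0,0,0],[0,0,0.8,0,0,0],[0,0,1.2,0,0,0],[0,0,1.6,0,0,0],[0,0,1.7,0,0,0]]]}}

```text
time: 18.75
tool_pos: [386.1, -171.1, 20.9]
tcp_rot: [-180.0, -0.0, 99.1]
ft_force: [-0.1, 0.9, -0.9]
finger_gap: 39.5
grip_force: 36.0
```

Call:
{"name": "play_rows", "arguments": {"motion": [[[0,0,0.1,0,0,0],[0,0,0.2,0,0,0],[0,0,0.3,0,0,0],[0,0,0.3,0,0,0]]]}}

```text
time: 19.15
tool_pos: [386.6, -171.3, 18.6]
tcp_rot: [180.0, 0.0, 99.1]
ft_force: [0.4, 0.1, -1.7]
finger_gap: 39.2
grip_force: 36.0
```

Call:
{"name": "play_rows", "arguments": {"motion": [[[0,0,0.1,0,0,0],[0,0,0.2,0,0,0],[0,0,0.2,0,0,0]]]}}

```text
time: 19.45
tool_pos: [386.4, -171.2, 16.4]
tcp_rot: [-180.0, -0.0, 99.1]
ft_force: [-0.3, 0.0, -1.1]
finger_gap: 39.4
grip_force: 36.0
```

Call:
{"name": "play_rows", "arguments": {"motion": [[[0,0,0.1,0,0,0],[0,0,0.2,0,0,0],[0,0,0.2,0,0,0]]]}}

```text
time: 19.75
tool_pos: [386.9, -171.7, 16.0]
tcp_rot: [180.0, 0.0, 99.1]
ft_force: [-6.1, 3.5, 15.2]
finger_gap: 39.2
grip_force: 37.4
```

Jar is on its floor. Release, rise, and go to the tin.

Call:
{"name": "play_rows", "arguments": {"motion": [[[0,0,-0.15,0,0,0],[0,0,-0.15,0,0,0]]]}}

```text
time: 19.95
tool_pos: [386.8, -171.4, 16.3]
tcp_rot: [180.0, 0.0, 99.1]
ft_force: [-1.3, 0.3, -0.4]
finger_gap: 39.4
grip_force: 36.0
```

Call:
{"name": "play_rows", "arguments": {"motion": [[[0,0,0,0,0,0],[0,0,0,0,0,0],[0,0,0,0,0,0]]], "jaw": 0.62}}

```text
time: 20.25
tool_pos: [386.5, -171.3, 16.0]
tcp_rot: [-180.0, -0.0, 99.1]
ft_force: [-0.8, -0.8, 0.2]
finger_gap: 53.5
grip_force: 0.0
```

Call:
{"name": "play_rows", "arguments": {"motion": [[[0,0,-2,0,0,0],[0,0,-5,0,0,0],[0,0,-9,0,0,0],[0,0,-13,0,0,0],[0,0,-13,0,0,0]]]}}

```text
time: 20.75
tool_pos: [390.0, -173.3, 152.5]
tcp_rot: [179.5, 0.4, 99.1]
ft_force: [-0.4, -1.6, 0.3]
finger_gap: 52.8
grip_force: 0.0
```

```bash
python3 - <<'E'
from plan import *
plan((392.5,201,150,99.1),(392.5,201,21,99.1))
E
```

```text
at [ 390.  -173.3  152.5] [179.5   0.4  99.1] t 20.75 gap 52.8 F [-0.4 -1.6  0.3]
  (392.5, 201, 150, 99.1) [18.46, 3.09, 0.03, 0.2, 0.2, 0.0]
  (392.5, 201, 150, 99.1) [18.46, 3.08, 0.07, 0.2, 0.2, 0.0]
  (392.5, 201, 21, 99.1) [0.0, -0.0, 12.9, 0.0, 0.0, 0.0]
```

Call:
{"name": "play_rows", "arguments": {"motion": [[[18.5,3.4,0,0,0,0],[18.5,3.4,0,0,0,0],[18.5,3.4,0,0,0,0],[18.5,3.4,0,0,0,0],[18.5,3.4,0,0,0,0]]], "jaw": 1}}

```text
time: 21.25
tool_pos: [390.4, 20.8, 145.5]
tcp_rot: [-180.0, -0.1, 99.4]
ft_force: [0.0, -0.3, 0.1]
finger_gap: 85.1
grip_force: 0.0
```

Call:
{"name": "play_rows", "arguments": {"motion": [[[18.5,3.2,0,0,0,0],[18.5,3.2,0,0,0,0],[18.5,3.2,0,0,0,0],[18.5,3.2,0,0,0,0],[18.5,3.2,0,0,0,0]]]}}

```text
time: 21.75
tool_pos: [392.8, 207.7, 145.5]
tcp_rot: [-180.0, -0.1, 99.3]
ft_force: [-0.2, -0.0, -0.5]
finger_gap: 85.6
grip_force: 0.0
```

Call:
{"name": "play_rows", "arguments": {"motion": [[[0,0,0,0,0,0],[0,0,0,0,0,0]]]}}

```text
time: 21.95
tool_pos: [393.2, 203.3, 145.6]
tcp_rot: [-180.0, 0.0, 99.1]
ft_force: [1.1, 0.3, -0.5]
finger_gap: 85.3
grip_force: 0.0
```

```bash
python3 - <<'E'
from plan import *
plan((392.5,201,21,99.1))
E
```

```text
at [393.2 203.3 145.6] [-180.     0.    99.1] t 21.95 gap 85.3 F [ 1.1  0.3 -0.5]
  (392.5, 201, 21, 99.1) [-0.2, -0.1, 12.46, -0.0, 0.0, -0.0]
```

Call:
{"name": "play_rows", "arguments": {"motion": [[[-0.2,0,4,0,0,0],[-0.2,0,7,0,0,0],[-0.2,0,10,0,0,0],[-0.2,0,11.5,0,0,0],[-0.2,0,12.4,0,0,0]]]}}

```text
time: 22.45
tool_pos: [392.6, 200.5, 20.3]
tcp_rot: [-179.9, 0.0, 99.0]
ft_force: [-0.6, 0.4, 0.5]
finger_gap: 85.4
grip_force: 0.0
```

Call:
{"name": "play_rows", "arguments": {"motion": [[[0,0,0,0,0,0],[0,0,0,0,0,0],[0,0,0,0,0,0],[0,0,0,0,0,0],[0,0,0,0,0,0]]], "jaw": 0.6, "squeeze": 40}}

```text
time: 22.95
tool_pos: [394.7, 202.8, 23.5]
tcp_rot: [179.9, -0.0, 99.1]
ft_force: [-0.9, -2.3, 7.1]
finger_gap: 54.3
grip_force: 43.1
```

Call:
{"name": "play_rows", "arguments": {"motion": [[[0,0,-1,0,0,0],[0,0,-3,0,0,0],[0,0,-6,0,0,0],[0,0,-9,0,0,0],[0,0,-12,0,0,0]]]}}

```text
time: 23.45
tool_pos: [393.2, 202.5, 143.7]
tcp_rot: [-180.0, -0.0, 99.1]
ft_force: [0.4, -0.4, -1.6]
finger_gap: 54.4
grip_force: 42.7
```

Call:
{"name": "play_rows", "arguments": {"motion": [[[0,0,0,0,0,0],[0,0,0,0,0,0]]]}}

```text
time: 23.65
tool_pos: [394.0, 202.8, 143.0]
tcp_rot: [179.9, -0.0, 99.1]
ft_force: [0.0, 0.3, -2.2]
finger_gap: 54.4
grip_force: 42.9
```

```bash
python3 - <<'E'
from bench import optics
from h import *
a=optics.snapshot("scene");b=optics.snapshot("top");np.savez("s5.npz",**a);np.savez("t5.npz",**b)
from plan import *
plan((396.4,-229.9,130,99.1))
# panel: scene near tin, top tote area
S=cv2.resize(a["pixels"][150:250,130:330,::-1],(800,400),interpolation=cv2.INTER_CUBIC)
to=lambda X:(((proj(a,X)-[130,150]+.5)*4-.5).round().astype(int)); an=np.linspace(0,6.28,40)
for z in(120,183): cv2.polylines(S,[to(np.c_[394+28*np.cos(an),202+28*np.sin(an),an*0+z])],True,(255,255,0),1)
B=cv2.resize(b["pixels"][170:220,240:340,::-1],(400,200),interpolation=cv2.INTER_CUBIC)
o=np.zeros((600,800,3),np.uint8);o[:400]=S;o[400:,:400]=B;B2=cv2.resize(a["pixels"][170:220,280:380,::-1],(400,200),interpolation=cv2.INTER_CUBIC);o[400:,400:]=B2
cv2.imwrite("pics/g5.png",o)
E
```

```text
at [392.6 202.2 140.9] [-179.9    0.    99.1] t 23.75 gap 53.9 F [-0.5 -0.2 -1.2]
  (396.4, -229.9, 130, 99.1) [-14.24, -2.15, 0.37, -0.0, 0.0, 0.0]
  (396.4, -229.9, 130, 99.1) [-14.24, -2.15, 0.37, -0.0, 0.0, 0.0]
  (396.4, -229.9, 130, 99.1) [-14.24, -2.15, 0.37, -0.0, 0.0, 0.0]
```

View pics/g5.png

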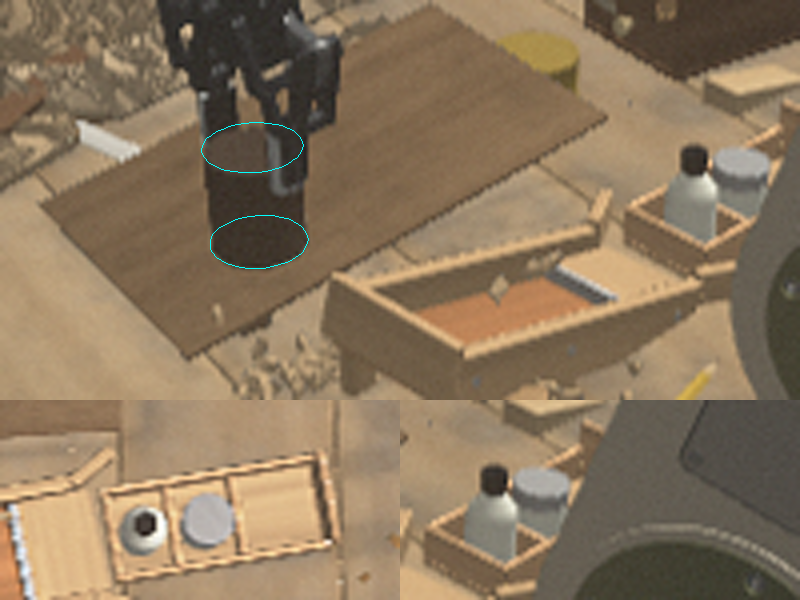

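The picture shows the bottle and jar upright in their pockets, the tote unmoved, and the tin held upright and matching the overlay. Carry the tin to the heel pocket.

Call:
{"name": "play_rows", "arguments": {"motion": [[[-14.2,-2.15,0,0,0,0],[-14.2,-2.15,0,0,0,0],[-14.2,-2.15,0,0,0,0],[-14.2,-2.15,0,0,0,0]]]}}

```text
time: 24.15
tool_pos: [393.6, 54.3, 140.4]
tcp_rot: [-179.8, 0.1, 98.8]
ft_force: [-0.8, 0.7, -1.5]
finger_gap: 54.2
grip_force: 42.9
```

Call:
{"name": "play_rows", "arguments": {"motion": [[[-14.2,-2.15,0,0,0,0],[-14.2,-2.15,0,0,0,0],[-14.2,-2.15,0,0,0,0],[-14.2,-2.15,0,0,0,0]]]}}

```text
time: 24.55
tool_pos: [394.8, -88.8, 140.8]
tcp_rot: [-179.9, 0.0, 98.8]
ft_force: [0.8, -0.6, -2.3]
finger_gap: 54.0
grip_force: 42.9
```

Call:
{"name": "play_rows", "arguments": {"motion": [[[-4,-0.6,0,0,0,0],[-8,-1.2,0,0,0,0],[-12,-1.8,0,0,0,0],[-14.2,-2.15,0,0,0,0],[-14.2,-2.15,0,0,0,0]]]}}

```text
time: 25.05
tool_pos: [396.5, -229.7, 140.6]
tcp_rot: [-179.9, -0.1, 98.9]
ft_force: [0.3, 1.0, -2.3]
finger_gap: 53.9
grip_force: 42.9
```

Call:
{"name": "play_rows", "arguments": {"motion": [[[0,0,2,0,0,0],[0,0,4,0,0,0],[0,0,6,0,0,0],[0,0,6,0,0,0],[0,0,6,0,0,0]]]}}

```text
time: 25.55
tool_pos: [396.8, -226.9, 81.4]
tcp_rot: [-179.9, -0.1, 99.2]
ft_force: [0.1, -0.3, -0.5]
finger_gap: 54.0
grip_force: 43.0
```

```bash
python3 - <<'E'
from plan import *
plan((396.4,-229.9,64,99.1))
E
```

```text
at [ 396.8 -226.9   81.4] [-1.799e+02 -1.000e-01  9.920e+01] t 25.55 gap 54.0 F [ 0.1 -0.3 -0.5]
  (396.4, -229.9, 64, 99.1) [-0.29, -0.08, 1.74, -0.1, -0.1, 0.1]
```

Call:
{"name": "play_rows", "arguments": {"motion": [[[-0.3,-0.1,0.8,0,0,0],[-0.3,-0.1,1.7,0,0,0],[-0.3,-0.1,1.7,0,0,0]]]}}

```text
time: 25.85
tool_pos: [396.1, -231.0, 64.0]
tcp_rot: [-179.9, -0.1, 99.1]
ft_force: [0.5, 0.4, -1.6]
finger_gap: 54.3
grip_force: 43.0
```

Call:
{"name": "play_rows", "arguments": {"motion": [[[0,0,0.5,0,0,0],[0,0,1,0,0,0],[0,0,1.4,0,0,0],[0,0,1.8,0,0,0],[0,0,1.8,0,0,0]]]}}

```text
time: 26.35
tool_pos: [396.3, -231.1, 46.3]
tcp_rot: [-180.0, -0.1, 99.1]
ft_force: [-0.6, 1.0, -2.4]
finger_gap: 54.2
grip_force: 43.0
```

Tin base is now about 9 mm inside the pocket with no contact. Continue to the floor (TCP about 28).

Call:
{"name": "play_rows", "arguments": {"motion": [[[0,0,0.4,0,0,0],[0,0,0.8,0,0,0],[0,0,1.2,0,0,0],[0,0,1.4,0,0,0],[0,0,1.4,0,0,0]]]}}

```text
time: 26.85
tool_pos: [396.4, -231.2, 32.6]
tcp_rot: [-180.0, -0.0, 99.1]
ft_force: [-0.7, -0.0, -1.8]
finger_gap: 53.9
grip_force: 43.0
```

Call:
{"name": "play_rows", "arguments": {"motion": [[[0,0,0.1,0,0,0],[0,0,0.2,0,0,0],[0,0,0.3,0,0,0],[0,0,0.3,0,0,0]]]}}

```text
time: 27.25
tool_pos: [396.7, -231.4, 30.0]
tcp_rot: [-180.0, -0.0, 99.1]
ft_force: [0.9, 0.0, -1.9]
finger_gap: 54.4
grip_force: 43.0
```

Call:
{"name": "play_rows", "arguments": {"motion": [[[0,0,0.1,0,0,0],[0,0,0.2,0,0,0],[0,0,0.2,0,0,0]]]}}

```text
time: 27.55
tool_pos: [396.9, -231.7, 28.6]
tcp_rot: [180.0, 0.0, 99.1]
ft_force: [-2.1, 0.8, 4.5]
finger_gap: 54.0
grip_force: 43.4
```

Call:
{"name": "play_rows", "arguments": {"motion": [[[0,0,0.1,0,0,0],[0,0,0.1,0,0,0]]]}}

```text
time: 27.75
tool_pos: [396.9, -231.9, 28.6]
tcp_rot: [-180.0, 0.0, 99.1]
ft_force: [-7.2, 3.4, 16.1]
finger_gap: 54.2
grip_force: 44.5
```

Tin is on its floor. Release and rise, then plan the push pose behind the heel.

Call:
{"name": "play_rows", "arguments": {"motion": [[[0,0,-0.15,0,0,0],[0,0,-0.15,0,0,0]]]}}

```text
time: 27.95
tool_pos: [396.9, -231.5, 28.7]
tcp_rot: [180.0, 0.0, 99.1]
ft_force: [0.0, 0.2, -0.9]
finger_gap: 53.9
grip_force: 42.9
```

Call:
{"name": "play_rows", "arguments": {"motion": [[[0,0,0,0,0,0],[0,0,0,0,0,0],[0,0,0,0,0,0]]], "jaw": 0.85}}

```text
time: 28.25
tool_pos: [396.8, -231.5, 28.5]
tcp_rot: [180.0, 0.0, 99.1]
ft_force: [0.7, 0.6, 0.5]
finger_gap: 72.8
grip_force: 0.0
```

Call:
{"name": "play_rows", "arguments": {"motion": [[[0,0,-2,0,0,0],[0,0,-5,0,0,0],[0,0,-9,0,0,0],[0,0,-13,0,0,0],[0,0,-13,0,0,0]]]}}

```text
time: 28.75
tool_pos: [399.9, -233.8, 165.3]
tcp_rot: [179.6, 0.4, 99.1]
ft_force: [0.8, -0.1, 0.5]
finger_gap: 72.5
grip_force: 0.0
```

```bash
python3 - <<'E'
from plan import *
from h import *
T=load("top")
print("brush",unproj(T,575/1.5625,300/1.5625,105).round(),"brush extents",unproj(T,560/1.5625,300/1.5625,105).round())
c,s=np.cos(np.radians(99.1)),np.sin(np.radians(99.1))
P=lambda x,y=0:(round(388.5+c*x-s*y,1),round(-180.5+s*x+c*y,1))
print(P(-120))
plan((*P(-120),150,99.1),(*P(-120),14,99.1))
E
```

```text
brush [ 397. -392.  105.] brush extents [ 397. -364.  105.]
(np.float64(407.5), np.float64(-299.0))
at [ 399.9 -233.8  165.3] [179.6   0.4  99.1] t 28.75 gap 72.5 F [ 0.8 -0.1  0.5]
  (np.float64(407.5), np.float64(-299.0), 150, 99.1) [-6.54, -0.3, 1.57, 0.4, 0.4, 0.0]
  (np.float64(407.5), np.float64(-299.0), 14, 99.1) [0.0, -0.0, 13.6, 0.0, 0.0, 0.0]
```

Call:
{"name": "play_rows", "arguments": {"motion": [[[-2,0,0,0,0,0],[-4,0,0,0,0,0],[-5.8,0,0,0,0,0],[-5.8,0,0,0,0,0],[-5.8,0,0,0,0,0]]], "jaw": 0.45}}

```text
time: 29.25
tool_pos: [405.5, -288.4, 157.9]
tcp_rot: [-180.0, -0.1, 99.1]
ft_force: [-0.4, 0.7, 0.5]
finger_gap: 38.5
grip_force: 0.0
```

Call:
{"name": "play_rows", "arguments": {"motion": [[[0,0,4,0,0,0],[0,0,8,0,0,0],[0,0,11,0,0,0],[0,0,13,0,0,0],[0,0,14.3,0,0,0]]]}}

```text
time: 29.75
tool_pos: [404.7, -286.8, 13.3]
tcp_rot: [-179.9, -0.2, 99.1]
ft_force: [-0.3, 0.3, 1.2]
finger_gap: 38.1
grip_force: 0.0
```

Call:
{"name": "play_rows", "arguments": {"motion": [[[0,0,0,0,0,0],[0,0,0,0,0,0]]]}}

```text
time: 29.95
tool_pos: [406.3, -288.7, 16.3]
tcp_rot: [180.0, 0.0, 99.1]
ft_force: [-0.1, -0.0, 0.3]
finger_gap: 38.5
grip_force: 0.0
```

```bash
cat >> plan.py <<'E'
def tot(p): # tool pos in the tote's start frame and the stand frame
    for o,a in(((388.5,-180.5),99.1),((378.1,-91.),101.5)):
        a=np.radians(a); d=np.array(p[:2])-o; print("frame",round(d@[np.cos(a),np.sin(a)],1),round(d@[-np.sin(a),np.cos(a)],1))
E
python3 - <<'E'
from plan import *
plan(); tot(sensors.sense()["tool_pos"])
E
```

```text
at [ 406.3 -288.7   16.3] [180.    0.   99.1] t 29.95 gap 38.5 F [-0.1 -0.   0.3]
frame -109.7 -0.5
frame -199.4 11.8
```

Call:
{"name": "play_rows", "arguments": {"motion": [[[0.3,0,0.3,0,0,0],[0.5,0,0.4,0,0,0],[0.8,0,0.4,0,0,0],[1.0,0,0.4,0,0,0],[1.0,0,0.4,0,0,0]]]}}

```text
time: 30.45
tool_pos: [404.3, -278.6, 11.8]
tcp_rot: [180.0, 0.0, 99.1]
ft_force: [0.6, -0.7, 0.2]
finger_gap: 38.2
grip_force: 0.0
```

Call:
{"name": "play_rows", "arguments": {"motion": [[[0.2,0,0,0,0,0],[0.4,0,0,0,0,0],[0.6,0,0,0,0,0],[0.8,0,0,0,0,0],[1.0,0,0,0,0,0]]]}}

```text
time: 30.95
tool_pos: [402.9, -269.3, 11.8]
tcp_rot: [180.0, 0.1, 99.1]
ft_force: [1.0, -4.4, -0.9]
finger_gap: 38.5
grip_force: 2.5
```

Contact felt. I'll track the tote's motion by template matching from here, since the picture budget is spent.

```bash
cat > trk.py <<'E'
from h import *
from bench import optics,sensors
from plan import tot
from scipy.ndimage import zoom
def look(n="top"):
    b=optics.snapshot(n); r=load({"top":"t5","scene":"s5"}[n]); g=lambda d:d["pixels"]
    # patch: bottle+jar in reference
    p0={"top":(269,194,30,22),"scene":(296,183,30,27)}[n]
    x,y,w,h=p0; t=g(r)[y:y+h,x:x+w]; I=g(b)
    k=4; t4=cv2.resize(t,None,fx=k,fy=k,interpolation=cv2.INTER_CUBIC); x0,y0,x1,y1=max(x-130,0),max(y-50,0),min(x+60,512),min(y+100,384)
    I4=cv2.resize(I[y0:y1,x0:x1],None,fx=k,fy=k,interpolation=cv2.INTER_CUBIC)
    m=cv2.matchTemplate(I4,t4,cv2.TM_CCOEFF_NORMED); _,v,_,l=cv2.minMaxLoc(m)
    print(n,"score",round(v,2),"shift px",l[0]/k+x0-x,l[1]/k+y0-y)
    if n=="top":
        c=np.array([285,204.]); a=unproj(r,*c,55); d=unproj(r,*(c+[l[0]/k+x0-x,l[1]/k+y0-y]),55)-a; print(" world shift",d[:2].round(1))
    return b
E
python3 - <<'E'
from trk import *
look("top");look("scene");tot(sensors.sense()["tool_pos"])
E
```

```text
top score 0.81 shift px -2.25 1.0
 world shift [-3.  7.]
scene score 0.35 shift px -33.0 -19.75
frame -89.7 -0.2
frame -179.4 11.3
```

Call:
{"name": "play_rows", "arguments": {"motion": [[[0.5,0.05,0,0,0,-0.2],[1.0,0.1,0,0,0,-0.4],[1.5,0.15,0,0,0,-0.6],[2.0,0.25,0,0,0,-0.8],[2.5,0.3,0,0,0,-0.8]]]}}

```text
time: 31.55
tool_pos: [401.9, -244.2, 11.9]
tcp_rot: [180.0, 0.1, 99.9]
ft_force: [0.6, -5.4, -0.5]
finger_gap: 38.1
grip_force: 2.7
```

Call:
{"name": "play_rows", "arguments": {"motion": [[[0.5,0.05,0,0,0,-0.2],[1.0,0.1,0,0,0,-0.4],[1.5,0.15,0,0,0,-0.6],[2.0,0.25,0,0,0,-0.8],[2.5,0.3,0,0,0,-0.8]]]}}

```text
time: 32.05
tool_pos: [400.4, -218.9, 11.7]
tcp_rot: [180.0, 0.0, 100.7]
ft_force: [0.7, -5.0, -1.4]
finger_gap: 38.2
grip_force: 2.6
```

```bash
python3 - <<'E'
from trk import *
look("top");s=sensors.sense();tot(s["tool_pos"]);print(s["tcp_rot"],s["ft_force"])
E
```

```text
top score 0.74 shift px -18.25 3.0
 world shift [-8.2 56.2]
frame -38.9 -5.7
frame -128.9 3.6
[-1.79988367e+02 -1.04348193e-02  1.00710942e+02] [ 1.76668741 -2.75913673  0.3568616 ]
```

Call:
{"name": "play_rows", "arguments": {"motion": [[[0.5,0.05,0,0,0,-0.2],[1.0,0.1,0,0,0,-0.4],[1.5,0.15,0,0,0,-0.6],[2.0,0.2,0,0,0,-0.8],[2.5,0.2,0,0,0,-0.8]]]}}

```text
time: 32.6
tool_pos: [397.6, -193.3, 11.5]
tcp_rot: [-180.0, -0.0, 101.5]
ft_force: [1.5, -4.1, -0.6]
finger_gap: 38.9
grip_force: 2.0
```

Call:
{"name": "play_rows", "arguments": {"motion": [[[0.5,0,0,0,0,0],[1.0,0.05,0,0,0,0],[1.5,0.1,0,0,0,0],[2.0,0.1,0,0,0,0],[2.5,0.1,0,0,0,0]]]}}

```text
time: 33.1
tool_pos: [393.6, -168.6, 11.5]
tcp_rot: [-180.0, -0.0, 101.5]
ft_force: [0.5, -3.7, -2.0]
finger_gap: 38.5
grip_force: 2.0
```

```bash
python3 - <<'E'
from trk import *
look("top");s=sensors.sense();tot(s["tool_pos"]);print(s["tcp_rot"],s["ft_force"])
E
```

```text
top score 0.69 shift px -34.25 6.0
 world shift [-16.6 105.4]
frame 11.7 -6.8
frame -78.4 0.4
[-1.79981244e+02 -5.17330867e-02  1.01506422e+02] [ 1.47419199 -1.3371172  -0.2160183 ]
```

Call:
{"name": "play_rows", "arguments": {"motion": [[[0.5,0,-0.2,0,0,0],[1.0,0,-0.4,0,0,0],[1.5,0,-0.5,0,0,0],[2.0,0,-0.6,0,0,0],[2.5,0,-0.8,0,0,0]]]}}

```text
time: 33.65
tool_pos: [388.6, -144.2, 19.7]
tcp_rot: [180.0, 0.0, 101.5]
ft_force: [1.3, -4.6, -2.7]
finger_gap: 38.2
grip_force: 2.0
```

Call:
{"name": "play_rows", "arguments": {"motion": [[[0.3,0,-0.1,0,0,0],[0.6,0,-0.2,0,0,0],[0.9,0,-0.3,0,0,0],[1.2,0,-0.3,0,0,0],[1.5,0,-0.3,0,0,0]]]}}

```text
time: 34.15
tool_pos: [385.6, -129.6, 22.5]
tcp_rot: [-180.0, -0.0, 101.5]
ft_force: [0.5, -3.7, -2.9]
finger_gap: 38.6
grip_force: 2.0
```

```bash
python3 - <<'E'
from trk import *
look("top");s=sensors.sense();tot(s["tool_pos"]);print(s["tcp_rot"],s["ft_force"])
E
```

```text
top score 0.72 shift px -47.25 8.5
 world shift [-23.5 145.2]
frame 51.1 -5.1
frame -38.9 0.5
[-1.79978272e+02 -3.35079680e-02  1.01497525e+02] [ 0.23424391 -3.27067172 -3.52057492]
```

Call:
{"name": "play_rows", "arguments": {"motion": [[[0.3,0,0,0,0,0],[0.6,0,0,0,0,0],[0.9,0,0,0,0,0],[1.2,0,0,0,0,0],[1.5,0,-0.1,0,0,0]]]}}

```text
time: 34.7
tool_pos: [382.5, -114.8, 23.5]
tcp_rot: [-180.0, -0.0, 101.5]
ft_force: [1.1, -2.8, -2.7]
finger_gap: 38.3
grip_force: 1.8
```

Call:
{"name": "play_rows", "arguments": {"motion": [[[0.3,0,0,0,0,0],[0.6,0,0,0,0,0],[0.9,0,0,0,0,0],[1.2,0,0,0,0,0],[1.5,0,-0.1,0,0,0]]]}}

```text
time: 35.2
tool_pos: [380.1, -100.6, 25.0]
tcp_rot: [180.0, 0.0, 101.5]
ft_force: [-0.2, -2.8, -2.9]
finger_gap: 38.4
grip_force: 1.9
```

```bash
python3 - <<'E'
from trk import *
look("top");s=sensors.sense();tot(s["tool_pos"]);print(s["tcp_rot"],s["ft_force"])
E
```

```text
top score 0.69 shift px -56.75 10.25
 world shift [-28.4 174.3]
frame 80.9 -4.2
frame -9.1 0.1
[ 1.79976328e+02 -4.71093211e-03  1.01496608e+02] [ 1.55356979 -4.3089372   0.05164529]
```

Call:
{"name": "play_rows", "arguments": {"motion": [[[0.3,0,0,0,0,0],[0.6,0,0,0,0,0],[0.9,0,0,0,0,0],[1.2,0,0,0,0,0],[1.5,0,0,0,0,0]]]}}

```text
time: 35.75
tool_pos: [378.6, -87.4, 26.3]
tcp_rot: [179.8, 0.2, 101.5]
ft_force: [2.2, -11.5, 6.2]
finger_gap: 38.7
grip_force: 5.9
```

Call:
{"name": "play_rows", "arguments": {"motion": [[[0.3,0,0,0,0,0],[0.6,0,0,0,0,0],[0.9,0,0,0,0,0],[1.2,0,0,0,0,0],[1.5,0,0,0,0,0]]]}}

```text
time: 36.25
tool_pos: [377.7, -74.5, 28.1]
tcp_rot: [179.7, 0.5, 101.5]
ft_force: [2.4, -19.4, 14.9]
finger_gap: 38.5
grip_force: 9.6
```

```bash
python3 - <<'E'
from trk import *
look("top");look("scene");s=sensors.sense();tot(s["tool_pos"]);print(s["tcp_rot"],s["ft_force"])
E
```

```text
top score 0.68 shift px -65.25 11.25
 world shift [-31.  200.3]
scene score 0.62 shift px -51.75 17.5
frame 106.8 -6.1
frame 16.7 -2.9
[179.64636612   0.4369767  101.5173606 ] [  1.6480421  -15.41177565  13.08101209]
```

The upward force (15 N) suggests the heel is climbing against a finger that isn't rising with it. I'll follow the 15° slope.

Call:
{"name": "play_rows", "arguments": {"motion": [[[0,0,-0.2,0,0,0],[0,0,-0.4,0,0,0],[0.2,0,-0.5,0,0,0],[0.4,0,-0.55,0,0,0]]]}}

```text
time: 36.75
tool_pos: [372.9, -67.1, 30.1]
tcp_rot: [-180.0, 0.0, 101.5]
ft_force: [1.6, -5.5, -1.0]
finger_gap: 38.2
grip_force: 2.7
```

```bash
python3 - <<'E'
from trk import *
look("top");s=sensors.sense();tot(s["tool_pos"]);print(s["tcp_rot"],s["ft_force"],s["wrist_torque"])
E
```

```text
top score 0.69 shift px -68.0 12.25
 world shift [-33.9 208.7]
frame 114.7 -2.5
frame 24.7 0.3
[-1.79996394e+02 -1.44556402e-03  1.01497195e+02] [ 1.29077546 -4.60664651 -0.36773598] [-0.72640524 -0.17472796 -0.07172941]
```

Call:
{"name": "play_rows", "arguments": {"motion": [[[0.2,0,-0.06,0,0,0],[0.4,0,-0.11,0,0,0],[0.6,0,-0.16,0,0,0],[0.8,0,-0.2,0,0,0],[1.0,0,-0.25,0,0,0]]]}}

```text
time: 37.3
tool_pos: [370.6, -57.0, 32.4]
tcp_rot: [-180.0, -0.0, 101.5]
ft_force: [0.7, -3.7, -2.3]
finger_gap: 38.4
grip_force: 1.8
```

```bash
python3 - <<'E'
from trk import *
look("top");s=sensors.sense();tot(s["tool_pos"]);print(s["tcp_rot"],s["ft_force"],s["wrist_torque"])
E
```

```text
top score 0.69 shift px -71.5 13.25
 world shift [-36.8 219.4]
frame 125.0 -1.9
frame 35.0 0.5
[-1.79971679e+02 -3.66272465e-02  1.01505773e+02] [-0.03988893 -3.31637229 -2.2548652 ] [-0.3823434   0.00077413  0.06345698]
```

Call:
{"name": "play_rows", "arguments": {"motion": [[[0.2,0,-0.04,0,0,0],[0.4,0,-0.08,0,0,0],[0.6,0,-0.12,0,0,0],[0.8,0,-0.15,0,0,0]]]}}

```text
time: 37.75
tool_pos: [369.3, -49.4, 34.1]
tcp_rot: [180.0, 0.0, 101.5]
ft_force: [0.7, -3.3, -2.2]
finger_gap: 38.3
grip_force: 2.0
```

Call:
{"name": "play_rows", "arguments": {"motion": [[[0.1,0,-0.02,0,0,0],[0.2,0,-0.04,0,0,0],[0.3,0,-0.05,0,0,0],[0.4,0,-0.05,0,0,0]]]}}

```text
time: 38.15
tool_pos: [368.7, -45.7, 34.8]
tcp_rot: [180.0, 0.0, 101.5]
ft_force: [0.0, -5.4, -1.1]
finger_gap: 38.7
grip_force: 2.6
```

```bash
python3 - <<'E'
from trk import *
look("top");s=sensors.sense();tot(s["tool_pos"]);print(s["ft_force"],s["wrist_torque"])
E
```

```text
top score 0.7 shift px -75.25 14.0
 world shift [-38.8 230.8]
frame 136.3 -1.8
frame 46.3 0.1
[ 1.36198076 -4.28610704 -1.22788585] [-0.76567794 -0.09003171  0.02213838]
```

Call:
{"name": "play_rows", "arguments": {"motion": [[[0.1,0,-0.02,0,0,0],[0.2,0,-0.04,0,0,0],[0.3,0,-0.05,0,0,0],[0.3,0,-0.05,0,0,0]]]}}

```text
time: 38.6
tool_pos: [367.9, -42.0, 35.1]
tcp_rot: [-180.0, -0.1, 101.5]
ft_force: [-0.1, -1.4, -0.3]
finger_gap: 38.5
grip_force: 0.0
```

```bash
python3 - <<'E'
from trk import *
look("top");s=sensors.sense();tot(s["tool_pos"]);print(s["ft_force"],s["wrist_torque"])
E
```

```text
top score 0.35 shift px 8.25 57.5
 world shift [-174.   -19.4]
frame 140.0 -1.5
frame 50.0 0.3
[ 0.92723007 -0.06237678  0.13001011] [ 0.01715877 -0.00347345  0.02244722]
```

The force vanished, so the heel has dropped behind the lip. Back off, rise clear, and verify.

Call:
{"name": "play_rows", "arguments": {"motion": [[[-1,0,0,0,0,0],[-3,0,-0.5,0,0,0],[-5,0,-2,0,0,0],[-7,0,-5,0,0,0],[-8,0,-8,0,0,0]]]}}

```text
time: 39.15
tool_pos: [383.5, -122.5, 115.6]
tcp_rot: [-179.9, -0.0, 101.5]
ft_force: [0.4, -1.0, 0.2]
finger_gap: 38.3
grip_force: 0.0
```

Call:
{"name": "play_rows", "arguments": {"motion": [[[-3,0,-4,0,0,0],[-6,0,-8,0,0,0],[-9,0,-12,0,0,0],[-12,0,-15,0,0,0],[-14,0,-16,0,0,0]]]}}

```text
time: 39.65
tool_pos: [413.1, -261.6, 279.4]
tcp_rot: [179.8, 0.3, 101.5]
ft_force: [0.3, -0.0, -0.2]
finger_gap: 38.3
grip_force: 0.0
```

```bash
python3 - <<'E'
from h import *
from bench import optics,sensors
b=optics.snapshot("top");a=optics.snapshot("scene");np.savez("t6.npz",**b);np.savez("s6.npz",**a)
f=np.radians(101.5);st=lambda X:np.c_[X[:,0]*np.cos(f)-X[:,1]*np.sin(f)+378.1,X[:,0]*np.sin(f)+X[:,1]*np.cos(f)-91,X[:,2]]
def seat(P,dx): # tote point -> world, heel edge dx beyond step foot
    t=np.radians(15);P=np.atleast_2d(P).astype(float);u=P[:,0]+87
    return st(np.c_[68+dx+u*np.cos(t)-P[:,2]*np.sin(t),P[:,1],7+dx*.27+u*np.sin(t)+P[:,2]*np.cos(t)])
an=np.linspace(0,6.28,40);e=lambda x,r,z:np.c_[x+r*np.cos(an),r*np.sin(an),an*0+z]
for n,d in(("top",b),("scene",a)):
    p=proj(d,seat([(60.5,0,83),(10.5,0,55),(-50,0,68)],4)); print(n,"pred caps",p.round(1).tolist())
    hsv=cv2.cvtColor(d["pixels"],cv2.COLOR_RGB2HSV)
    for nm,q in zip(("bottle","jar","tin"),p):
        u,v=q.round().astype(int);w=hsv[v-9:v+10,u-9:u+10]
        m=(w[...,2]<75) if nm!="jar" else (w[...,1]<45)&(w[...,2]>100)
        k,l,s,c=cv2.connectedComponentsWithStats(m.astype(np.uint8))
        print(" ",nm,[(int(s[i,4]),(c[i]+[u-9,v-9]).round(1).tolist()) for i in range(1,k) if s[i,4]>8])
print(np.round(sensors.sense()["tool_pos"]))
E
```

```text
top pred caps [[201.3, 213.6], [216.3, 211.8], [236.6, 207.4]]
  bottle []
  jar [(168, [215.6, 213.3])]
  tin [(25, [229.1, 212.4])]
scene pred caps [[244.8, 204.4], [256.6, 211.7], [273.2, 203.1]]
  bottle [(49, [246.8, 207.2])]
  jar [(144, [255.2, 215.1])]
  tin [(105, [271.5, 209.5])]
[ 413. -262.  277.]
```

The jar is where predicted; the arm still hides part of the view. I'll move it fully aside and measure again.

Call:
{"name": "play_rows", "arguments": {"motion": [[[19,1.8,0,0,0,0],[19,1.8,0,0,0,0],[19,1.8,0,0,0,0],[19,1.8,0,0,0,0],[19,1.8,0,0,0,0]]]}}

```text
time: 40.25
tool_pos: [390.8, -64.1, 274.5]
tcp_rot: [180.0, -0.1, 101.8]
ft_force: [-0.8, -0.3, -0.6]
finger_gap: 38.6
grip_force: 0.0
```

Call:
{"name": "play_rows", "arguments": {"motion": [[[19,1.8,0,0,0,0],[19,1.8,0,0,0,0],[19,1.8,0,0,0,0],[19,1.8,0,0,0,0],[19,1.8,0,0,0,0]]]}}

```text
time: 40.75
tool_pos: [370.0, 125.4, 274.3]
tcp_rot: [-179.9, -0.1, 101.9]
ft_force: [0.3, -0.0, -0.2]
finger_gap: 38.4
grip_force: 0.0
```

Call:
{"name": "play_rows", "arguments": {"motion": [[[19,1.8,0,0,0,0],[19,1.8,0,0,0,0],[19,1.8,0,0,0,0],[19,1.8,0,0,0,0],[19,1.8,0,0,0,0]]]}}

```text
time: 41.25
tool_pos: [349.9, 314.0, 273.6]
tcp_rot: [-179.9, -0.0, 101.7]
ft_force: [0.6, 0.0, -0.5]
finger_gap: 38.6
grip_force: 0.0
```

Call:
{"name": "play_rows", "arguments": {"motion": [[[19,1.8,0,0,0,0],[19,1.8,0,0,0,0],[19,1.8,0,0,0,0],[19,1.8,0,0,0,0],[19,1.8,0,0,0,0]]]}}

```text
time: 41.75
tool_pos: [330.1, 503.0, 272.0]
tcp_rot: [-179.8, 0.1, 101.7]
ft_force: [-1.3, -1.1, -1.1]
finger_gap: 38.5
grip_force: 0.0
```

```bash
cat > chk.py <<'E'
from h import *
from bench import optics
from scipy.optimize import minimize
b=optics.snapshot("top");a=optics.snapshot("scene");np.savez("t7.npz",**b);np.savez("s7.npz",**a)
f=np.radians(101.5);st=lambda X:np.c_[X[:,0]*np.cos(f)-X[:,1]*np.sin(f)+378.1,X[:,0]*np.sin(f)+X[:,1]*np.cos(f)-91,X[:,2]]
def seat(P,q): # q: heel x, y, z in stand frame, pitch deg
    t=np.radians(q[3]);P=np.atleast_2d(P).astype(float);u=P[:,0]+87
    return st(np.c_[q[0]+u*np.cos(t)-P[:,2]*np.sin(t),P[:,1]+q[1],q[2]+u*np.sin(t)+P[:,2]*np.cos(t)])
caps=seat([(60.5,0,83),(10.5,0,55),(-50,0,68)],(72,0,8,15))
for n,d in(("top",b),("scene",a)):
    p=proj(d,caps); hsv=cv2.cvtColor(d["pixels"],cv2.COLOR_RGB2HSV); print(n,p.round(1).tolist())
    (x0,y0),(x1,y1)=p.min(0).astype(int)-14,p.max(0).astype(int)+15
    for r in hsv[y0:y1,x0:x1][::1]: print("".join("#" if q[2]<70 else "o" if q[1]<50 and q[2]>95 else "." for q in r))
    print("origin",x0,y0)
E
python3 chk.py
```

```text
top [[201.3, 213.6], [216.3, 211.8], [236.6, 207.4]]
................................................................
................................................................
................................................................
................................................................
................................................................
................................................................
................................................................
................................................................
................................................................
................................................................
................................................................
................................................................
................................................................
..............................o..........#......................
..........................oooooooo......##......................
.........................oooooooooo.....##......................
.......
[... 2795 characters left out ...]
ooooooooooooo.#################.....
........ooooooooooooooooooooooooooo.#################.....
.......ooooooooooooooo.oooooooooooo.#################.....
.......ooooooooooooooo.....oooooooo##################.....
.......oooooooooooooooo.o...o...oo.#################......
......oooooooooooooooo...o...o.ooo.#################......
......ooooooooooooooooooo..o....oo##################......
......ooooooooooooooooooooooooooo...##############........
.....oooooooooooooooooooooooooooo.....#########...........
.....oooooooooooooooooooooooooooo.......###...............
.....oooooooooooooooooooooooooooo.........................
....oooooooooooooooo..ooooooooooo.........................
origin 230 189
```

All three caps show upright with the bed's tilt, at the predicted seated height. One last edge-fit of the tote's heel to confirm it's below the lip.

```bash
cat > fit3.py <<'E'
import re
exec(open('chk.py').read().split("caps=")[0])
from itertools import product
L=[]
for n in np.linspace(0,1,40):
    for A,B in (((-87,-37,52),(-87,37,52)),((-82,-37,52),(-82,37,52)),((-87,-37,52),(-87,-37,20)),((-87,37,52),(-87,37,20)),((-82,37,32),(87,37,32)),((-82,-37,32),(87,-37,32)),((87,-37,32),(87,37,32))): L.append(np.array(A)*(1-n)+np.array(B)*n)
L=np.array(L); G={}
for k,d in(("t",b),("s",a)):
    g=cv2.GaussianBlur(cv2.cvtColor(d["pixels"],cv2.COLOR_RGB2GRAY).astype(np.float32),(0,0),.8); G[k]=np.hypot(cv2.Sobel(g,5,1,0),cv2.Sobel(g,5,0,1))
def score(q):
    s=0
    for k,d in(("t",b),("s",a)):
        p=proj(d,seat(L,q)).astype(np.float32); s+=cv2.remap(G[k],p[:,:1],p[:,1:],cv2.INTER_LINEAR).mean()
    return s
R=sorted(((score(q),)+q for q in product(range(52,84,2),(-4,-2,0,2,4),range(2,24,2),(9,11,13,15,17))),reverse=True)
for r in R[:8]: print(round(float(r[0]),1),r[1:])
for nm,c in(("seated",lambda r:r[3]<=12),("on lip",lambda r:r[3]>=16)): print(nm,[ (round(float(r[0]),1),r[1:]) for r in R if c(r)][:2])
E
python3 fit3.py
```

```text
298.4 (70, -2, 16, 9)
298.3 (70, -2, 18, 9)
298.3 (70, 0, 18, 9)
296.4 (68, -2, 14, 9)
296.3 (68, -4, 14, 9)
295.8 (68, -2, 16, 9)
295.8 (72, 0, 20, 9)
295.7 (72, -2, 18, 9)
seated [(294.7, (66, -4, 12, 9)), (288.7, (66, -2, 12, 9))]
on lip [(298.4, (70, -2, 16, 9)), (298.3, (70, -2, 18, 9))]
```

```bash
cat > fit4.py <<'E'
exec(open('fit3.py').read().split("R=sorted")[0])
def each(q,I=slice(None)):
    o=[]
    for k,d in(("t",b),("s",a)):
        p=proj(d,seat(L[I],q)).astype(np.float32); o.append(round(float(cv2.remap(G[k],p[:,:1],p[:,1:],cv2.INTER_LINEAR).mean())))
    return o
print("A seated"); 
for hx in range(66,80,2): print(hx,[each((hx,y,7+.268*(hx-68),15)) for y in(-4,-2,0,2,4)])
print("B lip")
for hx in range(56,72,2): print(hx,[each((hx,y,hx*.262,11.4)) for y in(-4,-2,0,2,4)])
# pixel profile of the top camera along the axis through the heel: mean over the tote width
for k,d in(("t",b),("s",a)):
    print(k,"heel top edge pred A72,A76,B64",[proj(d,seat([(-87,37,52),(-87,-37,52)],q)).round(1).tolist() for q in((72,0,8,15),(76,0,9,15),(64,0,17,11.4))])
    print(k,"front top edge pred A72,B64",[proj(d,seat([(87,37,32),(87,-37,32)],q)).round(1).tolist() for q in((72,0,8,15),(64,0,17,11.4))])
g=lambda d,x0,x1,y0,y1:[print(y,"".join("%3x"%v for v in r)) for y,r in zip(range(y0,y1),cv2.cvtColor(d["pixels"],cv2.COLOR_RGB2GRAY)[y0:y1,x0:x1])]
g(b,232,258,192,226)
E
python3 fit4.py
```

```text
A seated
66 [[109, 95], [100, 80], [103, 67], [95, 65], [94, 68]]
68 [[137, 98], [128, 84], [128, 70], [119, 66], [118, 69]]
70 [[171, 97], [164, 87], [162, 73], [151, 67], [149, 68]]
72 [[185, 93], [178, 87], [175, 76], [163, 68], [163, 68]]
74 [[179, 88], [172, 85], [167, 77], [155, 71], [157, 69]]
76 [[179, 86], [172, 82], [167, 78], [152, 76], [158, 73]]
78 [[179, 86], [170, 80], [163, 78], [145, 79], [152, 80]]
B lip
56 [[90, 75], [86, 75], [90, 75], [85, 75], [80, 76]]
58 [[94, 81], [90, 80], [92, 80], [88, 80], [83, 81]]
60 [[96, 88], [91, 86], [92, 85], [87, 86], [84, 86]]
62 [[102, 95], [96, 92], [94, 90], [89, 90], [86, 91]]
64 [[124, 100], [117, 98], [114, 94], [108, 93], [105, 94]]
66 [[156, 100], [150, 101], [146, 97], [138, 95], [135, 94]]
68 [[174, 98], [169, 101], [167, 99], [153, 95], [148, 93]]
70 [[176, 94], [172, 99], [170, 100], [157, 97], [150, 92]]
t heel top edge pred A72,A76,B64 [[[249.6, 217.9], [244.4, 194.4]], [[248.3, 218.1], [243.1, 194.6]], [[251.2, 217.3], [245.9, 193.6]]]
t front top edge pred A72,B64 [[[192.6, 229.8], [187.7, 205.6]], [[193.8, 229.6]
[... 2375 characters left out ...]
 52 4f b2 d2 c9 ca cc c9 c2 c6 cb c6
218  39 3c 3c 3c 35 30 38 7d bb c4 b6 bc e2 f5 cc 5a 93 c8 d4 d3 cf cb c4 c7 cc b4
219  2b 2a 24 24 2f 49 a0 e6 f0 ed ed f2 ef c7 7d 93 d1 d4 d4 d7 bc 9e a1 ad b0 b4
220  a0 90 dd f6 f4 f3 f6 ef c2 8e 88 91 8d 73 41 7c c2 bb b1 b6 b1 b5 b1 b6 ba bf
221  f1 f5 ee c2 91 84 92 8a 76 6b 64 71 89 a6 af b3 bb b5 b8 ba be c2 c9 cb cc d0
222  85 93 89 75 7d 7f 71 8f ac b9 b1 b6 b4 bc be c2 c6 c7 cb cc d0 d5 d9 de dc b2
223  63 72 8b af bd b4 b7 b4 bb c0 c3 c4 cb cd cd d1 d5 d9 df dc b5 78 66 6a 89 98
224  b3 b8 b5 bb be c2 c7 c8 cc cc d1 d9 da df cd 98 7a 62 6d 82 81 8e 9b 9b 9b a1
225  c3 c7 c8 cc cd d0 d6 da e0 ce 99 7a 63 69 77 79 8d 9e 9a 99 99 9f a3 a1 a3 a1
```

```bash
python3 - <<'E'
exec(open('fit3.py').read().split("R=sorted")[0].replace('b=optics.snapshot("top");a=optics.snapshot("scene");np.savez("t7.npz",**b);np.savez("s7.npz",**a)','b=load("t7");a=load("s7")'))
for nm,q in(("A70",(70,0,7.5,15)),("A74",(74,0,8.6,15)),("B67",(67,0,17.5,11.4))):
    P=seat([(-87,37,52),(-87,-37,52),(-82,37,52),(-82,-37,52),(-82,37,32),(-82,-37,32),(-50,0,68),(60.5,0,83)],q)
    print(nm,proj(a,P).round(1).tolist())
c=cv2.cvtColor(a["pixels"],cv2.COLOR_RGB2GRAY)
print("    "+"".join("%3d"%(u%100) for u in range(258,304)))
for y in range(186,224): print(y,"".join("%3x"%v for v in c[y,258:304]))
E
```

```text
A70 [[292.4, 211.9], [270.8, 201.2], [291.2, 212.2], [269.6, 201.5], [289.5, 219.3], [268.1, 208.3], [273.7, 203.0], [245.4, 204.2]]
A74 [[291.4, 212.2], [269.8, 201.4], [290.3, 212.5], [268.6, 201.7], [288.6, 219.6], [267.1, 208.6], [272.7, 203.2], [244.2, 204.5]]
B67 [[292.6, 208.4], [270.9, 197.8], [291.4, 208.8], [269.7, 198.1], [290.0, 215.9], [268.5, 205.0], [273.4, 200.3], [244.1, 204.1]]
     58 59 60 61 62 63 64 65 66 67 68 69 70 71 72 73 74 75 76 77 78 79 80 81 82 83 84 85 86 87 88 89 90 91 92 93 94 95 96 97 98 99  0  1  2  3
186  72 6d 6f 70 72 6e 6d 6e 6d 6d 68 4e 79 75 8e 8f 91 8e 91 8f 90 92 92 91 91 94 92 94 95 94 90 91 90 8e 8d 8a 8d 8b 8c 8e 8d 8d 8d 8c 8d 8d
187  71 70 6c 6b 6d 6b 6c 69 63 5a 55 6f 8e 90 90 90 8e 8e 90 90 90 91 91 94 92 91 93 94 93 93 93 92 92 90 8e 8f 8c 8e 8e 8d 8d 8b 8e 8e 8e 8e
188  6d 6e 6d 6d 69 68 67 5e 55 79 79 8b 8e 8c 8f 8f 8f 8c 8d 8d 8f 90 92 91 92 93 92 92 91 8f 90 90 90 8e 90 8f 8d 8c 8c 8a 8d 8e 8d 8d 8d 8d
189  70 6f 6a 6c 64 66 52 71 7a 90 8e 8e 88 8a 8c 8c 8d 8d 8c 8d 91 91 8e 94 90 90 8f 91 92 91 92 92 90 91 8f 91 8e 8f 8e 8f 8e 8
[... 4175 characters left out ...]
5c 5e 65 4a 37 38 33 38 38 35 38 39 37 37 3a 38 36 38 38 3d 37 54 59 5c 58 57 6a 61 67 b0 b2 ab aa ac ad a8 a6 9e 9c 92 99 a3 85
220  5b 5b 5b 57 60 63 3b 37 34 38 34 38 38 39 37 35 37 36 39 39 37 38 34 31 55 59 76 bb af b2 77 6e ac ac af ae ac a9 9b a7 a9 9e 9b a5 b6 ad
221  68 64 62 68 76 88 8f 53 35 33 37 34 37 3a 3b 36 37 39 31 31 30 2e 50 60 b9 b5 ad b8 9f a2 6c 8b ad ab ad 96 a8 b5 9c a2 ae ac b4 b2 ac a7
222  75 74 74 7a 84 84 8a 8b 91 52 34 2f 36 37 35 35 31 2d 2f 5b 8a a4 b4 92 ab a4 95 72 5c 62 59 a5 9f a3 b2 97 a5 b6 b0 b3 b2 aa 9e 8d 86 79
223  7a 76 7a 7e 8b 69 60 80 8c 92 94 51 31 2b 27 4c 60 b3 b5 ac 9a 9c a1 86 69 5c 65 66 61 6f 82 a6 a0 a7 b2 ac b2 b3 a8 9b 8a 82 6e 5e 55 55
```

The heel's inner top corner measures about (291,214) px in the scene view. Seated predicts (291,212) and still on the lip predicts (291,209), so it is seated. Handing in.

```bash
python3 -c "
from bench import job
print(job.hand_in())"
```

```text
the job is handed in; nothing more can be done
None
```

I packed the tote in the order asked, slid it up the ramp until its heel dropped behind the lip, and handed the job in at about 42 s. The final camera measurements put the tote seated on the tilted bed with all three items upright in their pockets; the hand-in returned no verdict.

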